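Level the sprung ware shelf

TASK

Get the small ware shelf level so a colleague can clamp it: slide the orange spirit level along its channel, under the steel strap, until it stops against the wooden stop. Then take the blue knob, press it down so that the shelf's rubber foot stands firmly on the tile below, and turn it until the bubble rests in the middle between the two black lines. Finish while still holding the knob pressed down with the bubble centred, and leave the pots and tools around it where they are.

Things in the scene. Friction and masses are not known exactly. Their poses are not given: they have to be found in the camera images.
- stand: Dark steel stand of the ware shelf, fixed to the bench. Origin on the bench under the middle of the shelf board. Its y axis runs along the shelf from the hinge end to the knob end, x across it, z up. The hinge axis is at y = -210 mm, the knob's axis at y = +180 mm.
- board: The shelf: plywood, 460 (y) x 120 (x) x 18 mm. Origin on the hinge axis, 9 mm under its top face, 20 mm from its hinge-side edge; y along it to the knob, z out of its top. Level, its top is 75 mm above the bench. A spring lifts the knob end about 0.03 rad (12 mm) too high, to a limit; 3 to 5 N down on the knob brings it down until the foot meets the tile.
- stop (a point): On the board: middle of the near face of the wooden stop at the board's top face, board y = 310 mm; the stop is 15 mm high. Leading to it, a channel between two wooden rails, 8 mm high and 32 mm apart, from board y = -10 to 310.
- strap (a point): On the board: middle of the underside of the steel strap that bridges the channel, board y = 206 mm, 34 mm above the board's top. The strap is 22 mm wide along y, 58 mm over its legs across, its top 39 mm above the board.
- level: Orange spirit level, 130 long (y) x 28 wide (x) x 28 mm high, about 0.28 kg, loose, lying in the channel on the hinge side of the strap. Origin at the centre of its underside, y along it towards the knob. Against the stop its origin is at board y = 245 mm. It can be pushed with shut fingers on its end face.
- vial_mid (a point): Middle of the level's green vial, midway between its two black lines (27 mm apart), 22.5 mm above the level's underside; axes as the level's, y along the vial.
- bubble_mid (a point): Middle of the white bubble (18 mm long). It moves along the vial's y, up to 20 mm either way of vial_mid, towards the HIGHER end: about 2.2 mm per mrad of tilt. It creeps, and takes about 2.5 s to settle after the board moves.
- knob: The blue knob, sprung on its spindle in the board's knob end. Origin at the centre of its underside, 40 mm above the board's top when not pressed. Pushed down it sinks up to 10 mm towards the board against a spring of 1.5 N per mm (preload about 1 N), which presses the board and its foot down; 5 to 8 mm of sinking plants the foot firmly. Turning it turns the spindle.
- knob_top (a point): Centre of the top face of the blue ribbed round knob: 44 mm in diameter, 30 mm high, upright axis, clear space all around. Grip its sides from above at mid-height or a little higher.
- spindle (a joint): Turn of the knob, rad, within 0.25 of 0 at the start; positive clockwise from above. Clockwise screws the foot down 3 mm per rad, raising the knob end of the planted board: the bubble then moves about 17 mm per rad towards the knob. Limits +-2.2; stays where left. The level reading is 0.4 to 1.4 from zero, either way, as the tile demands.
- foot: Rubber levelling foot, 34 mm across, under the board on the knob's axis. Origin at the centre of its sole.
- tile_thin: Terracotta round tile, 68 mm across, 7.8 mm thick, fixed on the bench: either under the foot or lying spare beside the shelf. Origin under its centre.
- tile_thick: White round tile, 68 mm across, 13.2 mm thick, fixed on the bench: under the foot when the thin one is spare. Origin under its centre.
- clay_pot: Bystander, leave alone: terracotta-coloured cylindrical pot, 82 mm wide, 115 high. Origin at the centre of its underside.
- glaze_jar: Bystander, leave alone: white jar with black lid, 72 mm wide, 95 high. Origin at the centre of its underside.
- glaze_bowl: Bystander, leave alone: blue bowl, 120 mm wide, 50 high. Origin at the centre of its underside.
- water_cup: Bystander, leave alone: clear plastic cup, 84 mm wide, 100 high. Origin at the centre of its underside.
- wood_rib: Bystander, leave alone: flat wooden shaping rib, 110 x 50 x 12 mm. Origin at the centre of its underside.
- brush: Bystander, leave alone: glaze brush lying on the bench. Origin at the centre of its underside.
There are look-alikes about, which are no part of the job. Several things have the shape of the level; the one meant has the colours described above. There is more than one size of the tile_thick; the job needs the smaller.

How it is judged:
By the outcome, as a careful person would: the job done as asked, in the order asked, and still so for the second after the job is handed in, while the arm keeps its last pose, push and grip.
It also fails if it takes over 72 s, if anything falls off the work surface, if the arm or the gripper's body presses on something with over 40 N, if the wrist force passes 120 N, or if a joint passes its speed limit or range.

ROBOT

A 6-joint arm with a two-finger parallel gripper is mounted at the origin on the work surface. World frame = base frame: x ahead of the robot, y to its left, z up, the work surface at z = 0. Lengths are in m, angles in degrees, forces in N, time in s.
With the tool pointing down it reaches from about 0.25 to 0.775 m from the base axis. Payload 4 kg.
Tool frame: the origin (TCP) lies at the very end of the fingers, on their centre line; the grasp point (between the pads) lies 19 mm behind it; z points along the fingers, y is the direction in which the jaws open and shut (so a half turn about z gives the same grasp; the last joint's range is limited). The gripper opens to 94 mm and grips with 3 to 60 N. Pads are 16 mm wide; open, the fingers measure 119 mm over their backs; the gripper's body (75 mm by 177 mm) begins 78 mm behind the grasp point.
Start: joints at [-5.907, 4.996, 78.535, -0, 96.463, -5.907], TCP at [0.55, -0, 0.183] pointing down, gripper open.
Joint ranges: [-177.83, 177.83], [-43.37, 116.18], [15.69, 146.23], [-61.86, 241.86], [9.47, 152.12], [-147.06, 147.06]. Speed limits (degrees/s): [159.86, 159.86, 180, 180, 180, 180].

INTERFACE

Orientations are given as a 3x3 rotation matrix whose columns are the frame's x, y, z axes.
In Python, from cell import robot, imaging gives the robot as it stands.
- The arm moves only by the shell command python3 -m crank 'ROWS' [OPENING] [FORCE]. ROWS is JSON, a list of rows, each an object with "offset": the shift along the world's x, y, z in mm, a list of three; "twist": the turn, a rotation vector about the world's x, y, z in degrees, a list of three. In form: [{"offset": [tx, ty, tz], "twist": [rx, ry, rz]}, ...]. A call has 1 to 8 rows; each row shifts and turns the pose as measured when the row begins; what a row does not reach is not made up. A row lasts 1/12 s, in which the tool goes at most 41.7 mm and 7.16 degrees, less where a joint would pass 70% of its speed; a pose out of reach is approached as far as the arm can. A call is refused whole if a number of a shift passes 41.7 or a number of a turn 7.16, either way. A call with a gripper value outside its range is refused whole. OPENING is the opening in per cent of the stroke, from 0 (shut) to 100 (fully open), set as the call begins (- or left out, the last holds). The fingers move at their own pace and stop on an object; FORCE is the grip in N (left out, the last holds). Time passes only in rows, so rows that do not move let the fingers close. It gives the time, the measured TCP pose, the force and the opening at its end, in the units of the state.
- robot.sense(): the state, without advancing time (a new reading comes with each control period).
- imaging.snapshot(name): name is "scene" or "side" or "wrist"; returns a dict with "img" (420x560x3 uint8, red, green, blue), "mtx" (3x3 intrinsics, pixels), "position" and "orientation" of the camera in the world; the wrist camera has in their place "mount" (4x4, takes a point from camera to tool coordinates, whose origin is the TCP and whose axes are the flange's). Camera axes: x right, y down, z forward; pixel columns grow to the right and rows downward; lengths in m; the calibration is good to about 2 mm. A picture is of the moment at which its call begins: read the wrist's pose just before it. There is no depth.
- robot.finish_job(): hands the job in, once; it reports no verdict.
The state is a dict: "clock": time; "joint_pos": joint angles; "qvel": joint speeds; "effort": joint torques, N m; "ee_pos": TCP position; "tcp_rot": TCP orientation; "contact_force": force on the tool from outside, world axes, zero at the start; "ft_torque": the same for the moment, N m; "opening": finger opening in m.
Only numpy, scipy, OpenCV 4.12 (cv2) and the standard library are available. Lean on these libraries where they do the work, as an engineer would, in place of code of your own. Each camera call takes 0.05 s, during which the arm holds its last target.

## Working session

There is one attempt and no reset: what is moved stays moved. The work goes in short steps, Python scripts to look and compute and a shell command to move; the robot and the scene stay as the last step left them, time stands still between calls to the robot, and variables do not carry over. Pictures are saved under pics/ and viewed, and the job is handed in when it is done.

```bash
mkdir -p pics; ls; python3 - <<'E'
from cell import robot, imaging
import cv2
print(robot.sense())
for n in ["scene","side","wrist"]:
    s=imaging.snapshot(n); cv2.imwrite(f"pics/{n}0.png",s["img"][:,:,::-1])
    print(n,s["mtx"].tolist(),{k:v.tolist() for k,v in s.items() if k in("position","orientation","mount")})
E
```

```text
pics
{'clock': 0.0, 'joint_pos': array([-5.90633202e+00,  5.03954660e+00,  7.86228668e+01,  1.57891323e-04,
        9.64641980e+01, -5.90786927e+00]), 'qvel': array([ 0.0355295 ,  0.0336497 ,  0.11524173, -0.05717827,  0.03044297,
       -0.03137205]), 'effort': array([ 1.28542815e-03, -3.40182602e+01, -3.02423716e+01,  7.18220207e-02,
        3.29729996e-02, -1.13141955e-04]), 'ee_pos': array([5.49402199e-01, 6.65339041e-05, 1.81916706e-01]), 'tcp_rot': array([[-2.68844707e-05,  9.99997585e-01, -2.19777261e-03],
       [ 9.99999973e-01,  2.73902788e-05,  2.30116005e-04],
       [ 2.30175647e-04, -2.19776636e-03, -9.99997558e-01]]), 'contact_force': array([-0.21824508, -0.20180308, -0.32398254]), 'ft_torque': array([ 0.01019785, -0.05425084,  0.02799978]), 'opening': 0.09401841197817074}
scene [[522.7373429389852, 0.0, 280.17939237494886], [0.0, 522.7373429389852, 215.31273587810693], [0.0, 0.0, 1.0]] {'position': [1.3742504852444877, 0.909799391696604, 1.2666143612208753], 'orientation': [[-0.748957668287164, 0.4446290080801276, -0.4912916204124962], [0.6623006261716232, 0.525263791
[... 219 characters left out ...]
on': [-0.10749263023769873, 0.9368809517215663, 1.489577441097468], 'orientation': [[-0.8046640669210283, -0.4579426916129497, 0.3778944701955799], [-0.5937284645878838, 0.6190254364477381, -0.5140953407382736], [0.001499914739355831, -0.6380407512290844, -0.7700011363802007]]}
wrist [[344.94324412741213, 0.0, 277.66206637317157], [0.0, 344.94324412741213, 218.98439853360725], [0.0, 0.0, 1.0]] {'mount': [[0.0008210007537303891, -0.9641577691195846, -0.2653283290644013, 0.07727298862799896], [0.9999993425167084, 0.0010039902320878723, -0.0005540485215805829, -0.0004898901308029169], [0.0008005772372279942, -0.26532769974120435, 0.9641579594786984, -0.20290910722960168], [0.0, 0.0, 0.0, 1.0]]}
```

View pics/scene0.png

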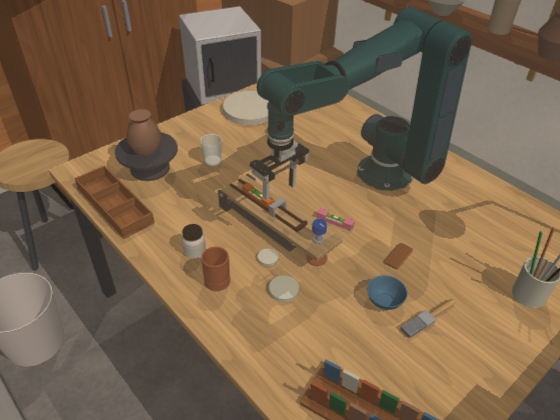

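View pics/side0.png

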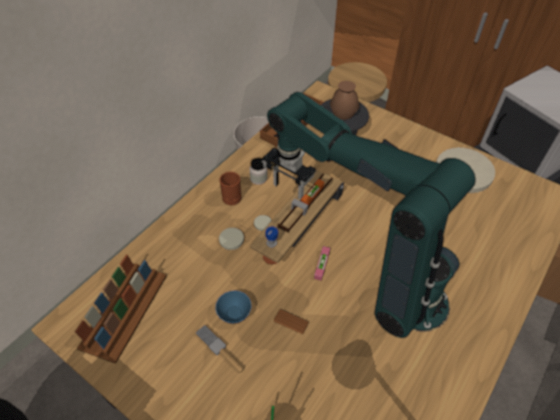

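View pics/wrist0.png

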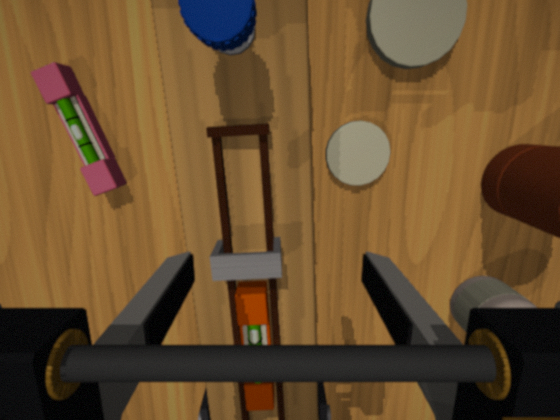

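Seen: the orange level in the channel (wrist ≈255,345; scene ≈258,192). The pink level beside the shelf (wrist 85,130; scene 335,218) is the look-alike. The terracotta tile is under the foot (scene 318,257). The small white tile (wrist 358,153) is spare and the bigger white one is a decoy. Next I measure the shelf.

```bash
cat > h.py <<'E'
from cell import robot, imaging
import cv2, numpy as np
def cam(n):
    st=robot.sense(); s=imaging.snapshot(n); K=s["mtx"]
    if n=="wrist":
        T=np.eye(4);T[:3,:3]=st["tcp_rot"];T[:3,3]=st["ee_pos"];T=T@s["mount"];R,p=T[:3,:3],T[:3,3]
    else: R,p=np.array(s["orientation"]),np.array(s["position"])
    return s["img"],K,R,p
def ray(c,uv):
    d=c[2]@np.linalg.inv(c[1])@np.array([uv[0],uv[1],1.]);return d/np.linalg.norm(d)
def onz(c,uv,z):
    d=ray(c,uv);return c[3]+d*(z-c[3][2])/d[2]
def tri(cs,uvs):
    A=np.zeros((3,3));b=np.zeros(3)
    for c,u in zip(cs,uvs):
        d=ray(c,u);P=np.eye(3)-np.outer(d,d);A+=P;b+=P@c[3]
    return np.linalg.solve(A,b)
def proj(c,P):
    q=c[1]@(c[2].T@(np.array(P)-c[3]));return q[:2]/q[2]
def save(img,name,box=None,k=1):
    if box: img=img[box[1]:box[3],box[0]:box[2]]
    cv2.imwrite("pics/"+name,cv2.resize(img[:,:,::-1],None,fx=k,fy=k,interpolation=cv2.INTER_CUBIC))
def blob(img,lo,hi,mn=20,box=None):
    h=cv2.cvtColor(img,cv2.COLOR_RGB2HSV);m=cv2.inRange(h,np.array(lo),np.array(hi))
    if box:
        z=np.zeros_like(m);z[box[1]:box[3],box[0]:box[2]]=m[box[1]:box[3],box[0]:box[2]];m=z
    cs=[c for c in cv2.findContours(m,cv2.RETR_EXTERNAL,cv2.CHAIN_APPROX_NONE)[0] if cv2.contourArea(c)>mn]
    return m,sorted(cs,key=cv2.contourArea,reverse=True)
E
python3 - <<'E'
from h import *
w=cam("wrist");sc=cam("scene");si=cam("side")
save(w[0],"w1.png",(140,100,360,420),1.8)
save(sc[0],"sc1.png",(190,140,390,290),4)
save(si[0],"si1.png",(210,140,370,290),4)
for n,c in(("w",w),("sc",sc),("si",si)):
    for nm,lo,hi in(("blue",(108,120,60),(125,255,255)),("orange",(5,200,120),(14,255,255))):
        m,cs=blob(c[0],lo,hi,15)
        for k in cs[:5]: print(n,nm,cv2.contourArea(k),cv2.boundingRect(k),[np.round(v,1) for v in cv2.minAreaRect(k)])
print(onz(w,(246,136),.084),onz(w,(246,278),.119))
E
```

```text
w blue 2427.5 (179, 0, 75, 45) [array([216.,  22.]), array([44., 74.]), np.float64(90.0)]
w orange 645.0 (241, 293, 29, 51) [array([255.3, 318.3]), array([52.2, 23.8]), np.float64(83.3)]
sc blue 75.5 (313, 219, 13, 10) [array([319.3, 223.8]), array([11.3,  9.2]), np.float64(45.0)]
si blue 104.0 (266, 227, 12, 13) [array([271.5, 233. ]), array([12., 11.]), np.float64(90.0)]
si orange 18.0 (302, 196, 7, 6) [array([305.5, 198.5]), array([4.2, 5.7]), np.float64(45.0)]
[0.52177453 0.06754404 0.084     ] [ 0.52225811 -0.04733038  0.119     ]
```

```bash
sleep 0.1
```

```text
(no output)
```

View pics/w1.png

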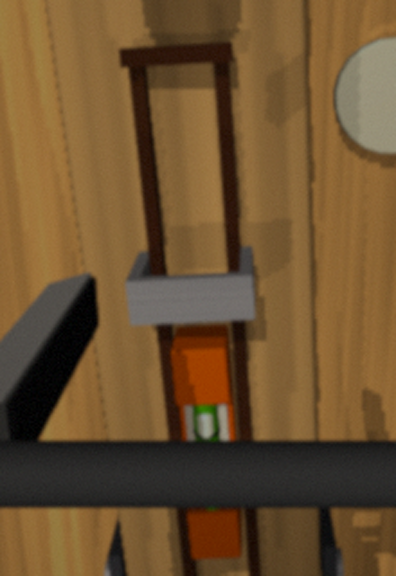

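View pics/sc1.png

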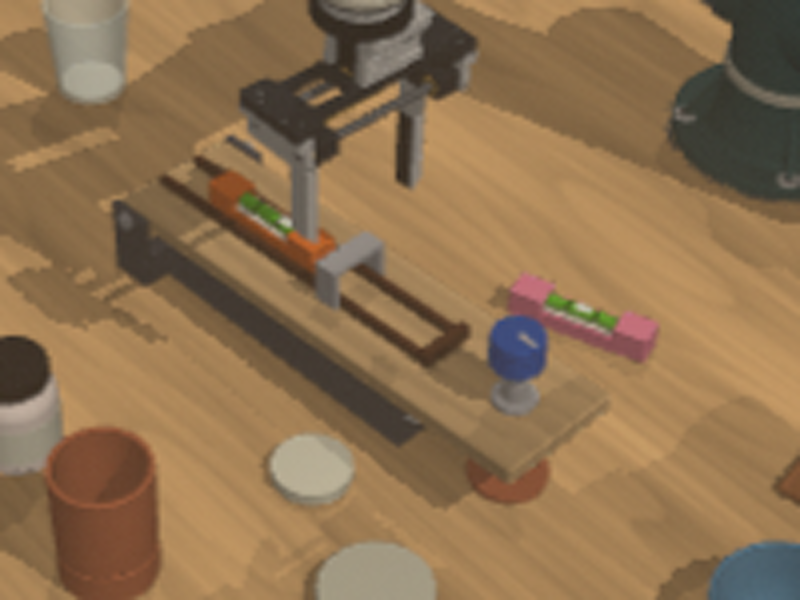

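View pics/si1.png

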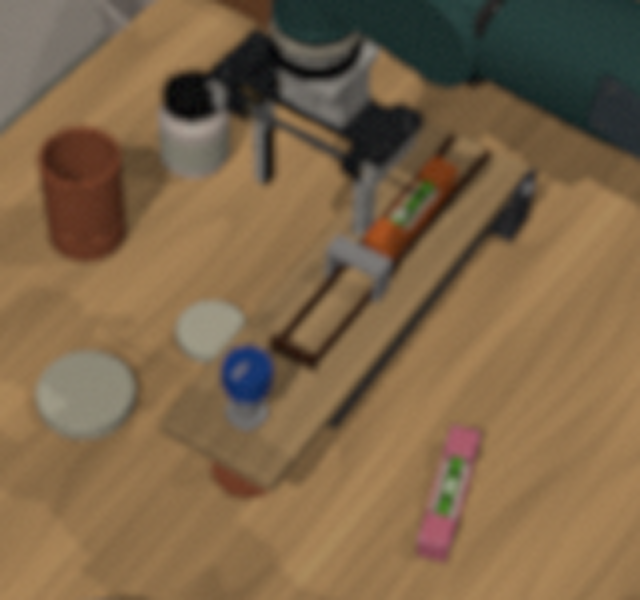

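```bash
python3 - <<'E'
from h import *
w=cam("wrist");f=lambda u,v:(140+u/1.8,100+v/1.8)
P=lambda n,u,v,z:print(n,np.round(onz(w,f(u,v),z)*1000,1))
P("stop near top",178,66,.0993);P("stop base",178,66,.0843)
P("railmid far",180,68,.092);P("railmid near",220,560,.084)
P("strap far top",192,277,.1205);P("strap near top",190,322,.1198)
P("lev near top",217,556,.105);P("lev far top",201,350,.109)
sc=cam("scene");si=cam("side")
print("knob ball", tri([sc,si],[(319.3,227.5),(271.7,234)]))
print("knob w", onz(w,(217,22),.150), onz(w,(217,10),.157), "pose",robot.sense()["ee_pos"])
# hinge pins/hinge: knob by side cams top
g=lambda u,v:(190+u/4,140+v/4); k=lambda u,v:(210+u/4,140+v/4)
for n,a,b in(("strap R",(383,240),(333,242)),("lev hinge end top",(235,178),(445,165)),("stop mid",(445,330),(295,345)),("corner near knob",(605,400),(165,425)) ):
    print(n,np.round(tri([sc,si],[g(*a),k(*b)])*1000,1))
E
```

```text
stop near top [517.7  67.4  99.3]
stop base [516.   66.9  84.3]
railmid far [517.8  66.3  92. ]
railmid near [ 532.7 -219.2   84. ]
strap far top [523.7 -25.4 120.5]
strap near top [522.2 -48.1 119.8]
lev near top [ 532.3 -195.8  105. ]
lev far top [526.2 -68.1 109. ]
knob ball [0.51227003 0.1498413  0.13845788]
knob w [0.51190673 0.13750239 0.15      ] [0.51331309 0.14205121 0.157     ] pose [5.49961803e-01 4.84094362e-06 1.83016579e-01]
strap R [526.    6.4 166.2]
lev hinge end top [ 524.8 -181.5  106.9]
stop mid [514.6  74.9 104.1]
corner near knob [522.5 248.1 168.3]
```

Terracotta thin tile under the foot, orange level at world y −196…−68, shelf yaw about 3°. Shutting the gripper and moving behind the level.

```bash
python3 -m crank '[{"offset":[0,-30,0],"twist":[0,0,1]},{"offset":[-3,-35,0],"twist":[0,0,1]},{"offset":[-3,-35,0],"twist":[0,0,1]},{"offset":[-3,-35,0],"twist":[0,0,0]},{"offset":[-3,-35,0],"twist":[0,0,0]},{"offset":[-3,-35,0],"twist":[0,0,0]},{"offset":[-2,-20,0],"twist":[0,0,0]},{"offset":[0,0,0],"twist":[0,0,0]}]' 0 30; python3 -c "
from h import *
s=robot.sense();print(s['clock'],s['ee_pos'],s['tcp_rot'],s['opening'],s['contact_force'])"
```

```text
clock: 1.12
ee_pos: [0.5312, -0.232, 0.1832]
tcp_rot: [[-0.063, 0.998, 0.001], [0.998, 0.063, 0.0], [0.0, 0.002, -1.0]]
contact_force: [0.5, 0.4, -0.8]
opening: 0.0439
1.1167 [ 0.5312157  -0.23198451  0.18319378] [[-6.29157719e-02  9.98017724e-01  1.49270241e-03]
 [ 9.98018791e-01  6.29152299e-02  4.07370540e-04]
 [ 3.12649303e-04  1.51537509e-03 -9.99998803e-01]] 0.04389389110298699 [ 0.52111929  0.41393854 -0.80243169]
```

```bash
python3 -m crank '[{"offset":[1,2,0],"twist":[0,0,0]},{"offset":[1,1,0],"twist":[0,0,-0.6]},{"offset":[0,0,0],"twist":[0,0,0]},{"offset":[0,0,-10],"twist":[0,0,0]},{"offset":[0,0,-20],"twist":[0,0,0]},{"offset":[0,0,-20],"twist":[0,0,0]},{"offset":[0,0,-18],"twist":[0,0,0]},{"offset":[0,0,0],"twist":[0,0,0]}]' 0 30; python3 -c "
from h import *
c=cam('wrist');save(c[0],'w2.png')"
```

```text
clock: 1.78
ee_pos: [0.5355, -0.2215, 0.1129]
tcp_rot: [[-0.059, 0.998, 0.006], [0.998, 0.059, 0.001], [0.001, 0.006, -1.0]]
contact_force: [0.1, 0.8, -0.6]
opening: -0.0
```

View pics/w2.png

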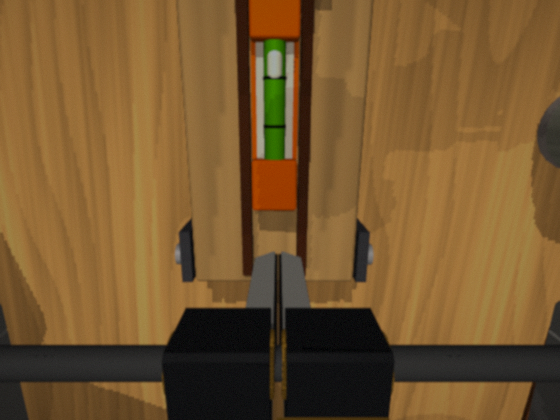

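The picture shows the orange level at (274,120), its near end at row 209. The finger tips are centred about 3 px right of the channel. I'll go down and start pushing.

```bash
python3 -m crank '[{"offset":[-1,0,-10],"twist":[0,0,0]},{"offset":[-1,0,-8],"twist":[0,0,0]},{"offset":[0,0,-2],"twist":[0,0,0]},{"offset":[0,0,0],"twist":[0,0,0]},{"offset":[-0.3,6,0],"twist":[0,0,0]},{"offset":[-0.3,6,0.2],"twist":[0,0,0]},{"offset":[-0.3,6,0.2],"twist":[0,0,0]},{"offset":[-0.3,6,0.2],"twist":[0,0,0]}]'
```

```text
clock: 2.5
ee_pos: [0.5357, -0.196, 0.0986]
tcp_rot: [[-0.061, 0.998, 0.016], [0.998, 0.061, -0.003], [-0.004, 0.015, -1.0]]
contact_force: [0.3, 0.2, -0.2]
opening: 0.0005
```

```bash
python3 -m crank '[{"offset":[-2,0,-3],"twist":[0,-0.8,0]},{"offset":[-2,0,-2],"twist":[0,0,0]},{"offset":[0,0,0],"twist":[0,0,0]}]'; python3 -c "
from h import *
c=cam('wrist');save(c[0],'w3.png');print(robot.sense())"
```

```text
clock: 2.75
ee_pos: [0.532, -0.1941, 0.0945]
tcp_rot: [[-0.063, 0.997, 0.033], [0.998, 0.063, -0.004], [-0.006, 0.033, -0.999]]
contact_force: [0.1, -0.2, -0.2]
opening: 0.0006
{'clock': 2.8, 'joint_pos': array([-26.20975641,   7.49218966,  85.92417061,   0.65252379,
        84.77678437, -29.8873977 ]), 'qvel': array([-0.07541959,  0.45699406, -0.81106741, -0.05226689,  0.067653  ,
        0.00165429]), 'effort': array([ 2.26010650e-02, -3.49565327e+01, -2.94674975e+01,  9.95988864e-02,
       -1.26348711e-01, -1.43573510e-03]), 'ee_pos': array([ 0.53217777, -0.19417468,  0.09463642]), 'tcp_rot': array([[-0.06318921,  0.99744583,  0.03330087],
       [ 0.99798441,  0.0633486 , -0.00375226],
       [-0.00585224,  0.03299665, -0.99943833]]), 'contact_force': array([-0.1725709 ,  0.30840946, -0.71187501]), 'ft_torque': array([-0.02721297, -0.0050692 , -0.00379493]), 'opening': 0.00031334703455678534}
```

View pics/w3.png

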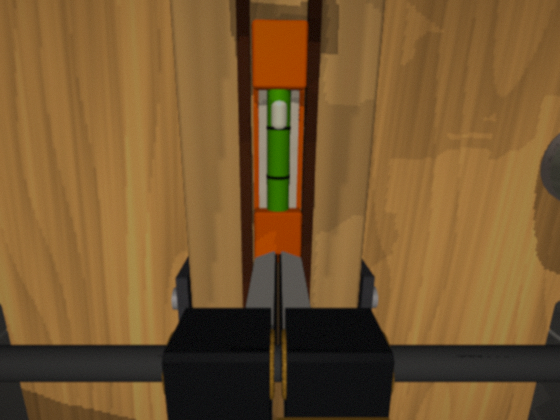

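```bash
python3 -m crank '[{"offset":[-0.3,4,-0.5],"twist":[0,1.2,0]},{"offset":[-0.3,6,0],"twist":[0,0.6,0]},{"offset":[-0.3,6,0],"twist":[0,0,0]},{"offset":[-0.3,7,0],"twist":[0,0,0]},{"offset":[-0.4,7,0],"twist":[0,0,0]},{"offset":[-0.4,7,0],"twist":[0,0,0]},{"offset":[-0.4,7,0],"twist":[0,0,0]},{"offset":[-0.4,7,0],"twist":[0,0,0]}]'
```

```text
clock: 3.47
ee_pos: [0.5292, -0.1395, 0.0938]
tcp_rot: [[-0.061, 0.998, -0.002], [0.998, 0.061, -0.004], [-0.004, -0.002, -1.0]]
contact_force: [-0.0, 0.3, 0.4]
opening: 0.0002
```

```bash
python3 -c "
from h import *
c=cam('wrist');save(c[0],'w4.png');print(robot.sense()['contact_force'],robot.sense()['ee_pos'])"
```

```text
[-0.13034037  0.2739438  -0.56858917] [ 0.52915003 -0.13796177  0.09384788]
```

View pics/w4.png

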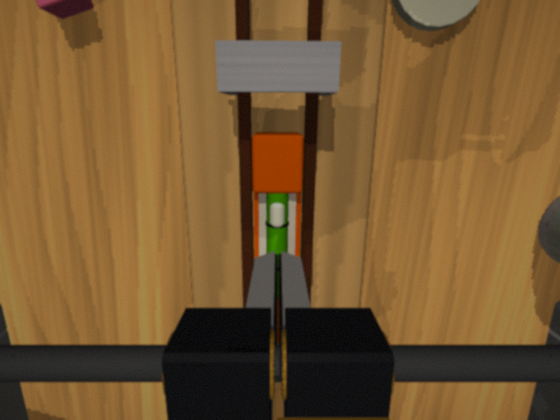

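```bash
python3 -c "
from h import *
c=cam('scene');save(c[0],'s4.png',(220,150,360,255),5.5)
d=cam('side');save(d[0],'d4.png',(230,140,370,245),5.5)"
```

```text
(no output)
```

View pics/s4.png

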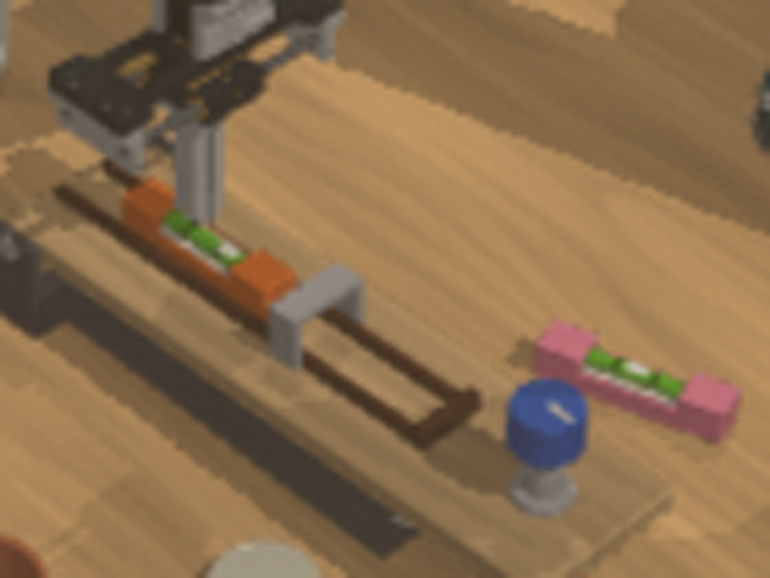

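View pics/d4.png

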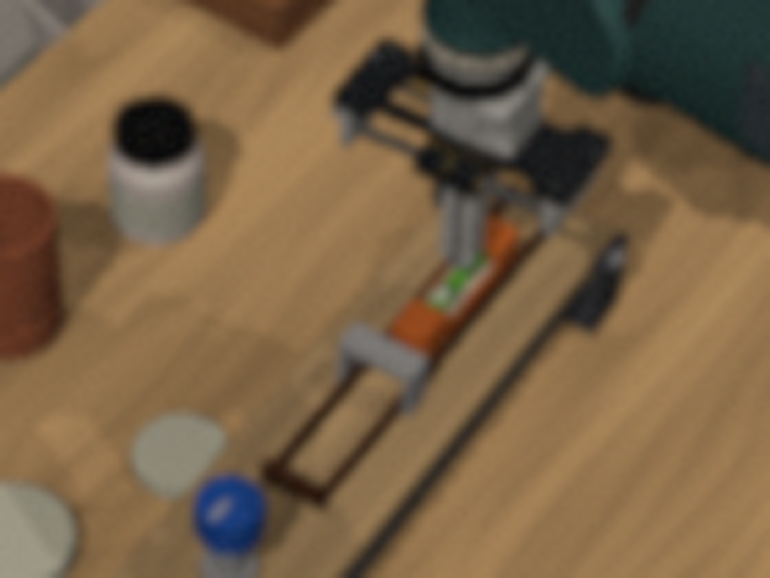

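```bash
python3 -c "
from h import *
c=cam('scene');d=cam('side');w=cam('wrist')
print(tri([c,d],[(256.4,190.4),(314,186.9)]))
g=lambda u,v:(220+u/5.5,150+v/5.5); k=lambda u,v:(230+u/5.5,140+v/5.5)
for n,a,b in(('lev hinge top mid',(158,190),(507,228)),('lev knob top mid',(280,268),(412,340)),('stop',(450,405),(295,483)),('strap top mid',(315,290),(385,348))):print(n,tri([c,d],[g(*a),k(*b)]))
T=robot.sense()['ee_pos'];print('proj tcp',proj(c,T),proj(d,T),proj(w,T))
print('lev far', onz(w,(278,132),.109),onz(w,(278,190),.109),'strap',onz(w,(278,43),.12),onz(w,(278,92),.12), robot.sense()['contact_force'])
"
```

```text
[ 0.52840647 -0.13606733  0.11221223]
lev hinge top mid [ 0.52263196 -0.18481647  0.103755  ]
lev knob top mid [ 0.51834866 -0.06614535  0.10811758]
stop [0.51320732 0.0769697  0.09897986]
strap top mid [ 0.52185367 -0.03485929  0.11961513]
proj tcp [254.67462706 192.86470381] [313.75729596 190.31077007] [278.61121919 252.32545887]
lev far [ 0.52444026 -0.06730249  0.109     ] [ 0.52636905 -0.09826147  0.109     ] strap [ 0.52194433 -0.02696442  0.12      ] [ 0.52327792 -0.04836975  0.12      ] [ 0.56843544 -0.55873175 -0.09325433]
```

The level has not moved and the fingers stand over its vial, so the tip seems higher than the TCP reading. I'll check the tip height closely.

```bash
python3 -c "
from h import *
c=cam('scene');d=cam('side')
def mk(c,n,box):
    im=c[0].copy();im=cv2.resize(im[box[1]:box[3],box[0]:box[2]],None,fx=10,fy=10,interpolation=cv2.INTER_NEAREST)
    T=robot.sense()['ee_pos']
    for dz,col in((0,(255,0,255)),(.01,(0,255,255)),(.02,(255,255,0))):
        for R in [(0,-.008),(0,.008),(.0125,0),(-.0125,0)]:
            u=proj(c,T+np.array([R[0],R[1],dz]));cv2.circle(im,(int((u[0]-box[0]+.5)*10),int((u[1]-box[1]+.5)*10)),4,col,-1)
    return im
a=mk(c,'',(235,165,275,215));b=mk(d,'',(295,155,335,205))
cv2.imwrite('pics/tip.png',np.hstack([a,b])[:,:,::-1])
"
```

```text
(no output)
```

View pics/tip.png

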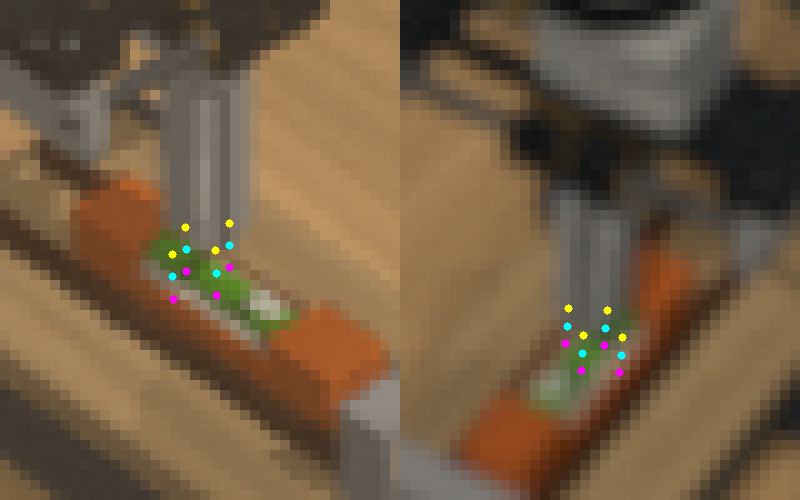

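```bash
python3 -c "
from h import *
c=cam('scene');d=cam('side')
for n,q,b in(('scene0',c,(250,150,310,210)),('side0',d,(265,155,325,215))):
    im=cv2.imread('pics/'+n+'.png');im=cv2.resize(im[b[1]:b[3],b[0]:b[2]],None,fx=6.5,fy=6.5,interpolation=cv2.INTER_NEAREST)
    for dz,col in((0,(255,0,255)),(.01,(255,255,0)),(.02,(0,255,255))):
        for x in(-.0535,.0535):
            u=proj(q,np.array([.5496+x,0,.1825+dz]));cv2.circle(im,tuple(int(v) for v in (u-b[:2]+.5)*6.5),3,col,-1)
    cv2.imwrite('pics/o_'+n+'.png',im)
a=cv2.imread('pics/o_scene0.png');b=cv2.imread('pics/o_side0.png');cv2.imwrite('pics/o.png',np.hstack([a,b]))"
```

```text
(no output)
```

View pics/o.png

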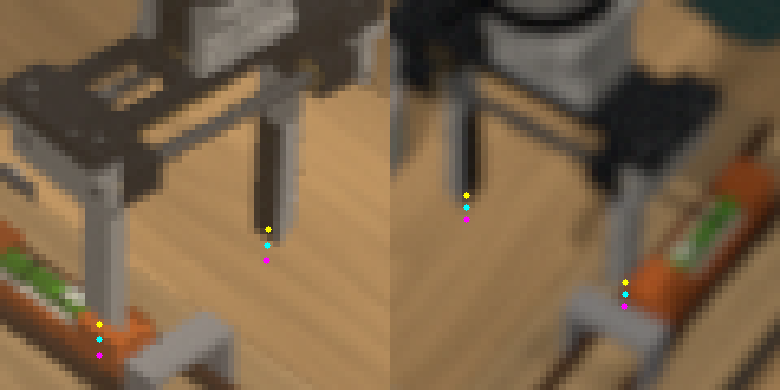

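The visible finger ends sit about 15 mm above the reported TCP, open as well as shut. I'll go back behind the level and lower by about that much more, watching the force.

```bash
python3 -m crank '[{"offset":[0,0,15],"twist":[0,0,0]},{"offset":[0.8,-15,8],"twist":[0,0,0]},{"offset":[1.5,-30,0],"twist":[0,0,0]},{"offset":[1.5,-30,0],"twist":[0,0,0]},{"offset":[0.5,-10,0],"twist":[0,0,0]},{"offset":[0,0,0],"twist":[0,0,0]},{"offset":[0,0,-10],"twist":[0,0,0]},{"offset":[0,0,-10],"twist":[0,0,0]}]'
```

```text
clock: 4.63
ee_pos: [0.5344, -0.2289, 0.0986]
tcp_rot: [[-0.06, 0.998, 0.002], [0.998, 0.06, -0.004], [-0.004, 0.001, -1.0]]
contact_force: [-0.5, 0.6, -0.6]
opening: 0.0006
```

```bash
python3 -m crank '[{"offset":[-0.5,2,-4],"twist":[0,0,0]},{"offset":[-0.5,2,-5],"twist":[0,0,0]},{"offset":[0,0,-5],"twist":[0,0,0]},{"offset":[0,0,-2],"twist":[0,0,0]},{"offset":[0,0,0],"twist":[0,0,0]}]';python3 -c "
from h import *
c=cam('scene');save(c[0],'s5.png',(220,150,360,255),5.5)
d=cam('side');save(d[0],'d5.png',(270,120,350,200),7)"
```

```text
clock: 5.05
ee_pos: [0.5304, -0.218, 0.075]
tcp_rot: [[-0.065, 0.998, -0.007], [0.998, 0.065, 0.003], [0.003, -0.007, -1.0]]
contact_force: [0.5, -0.8, 0.6]
opening: 0.0001
```

View pics/s5.png

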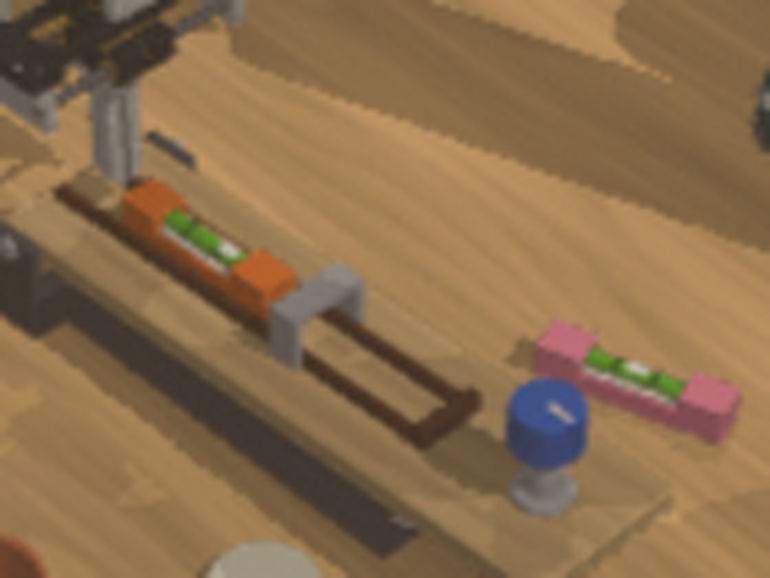

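View pics/d5.png

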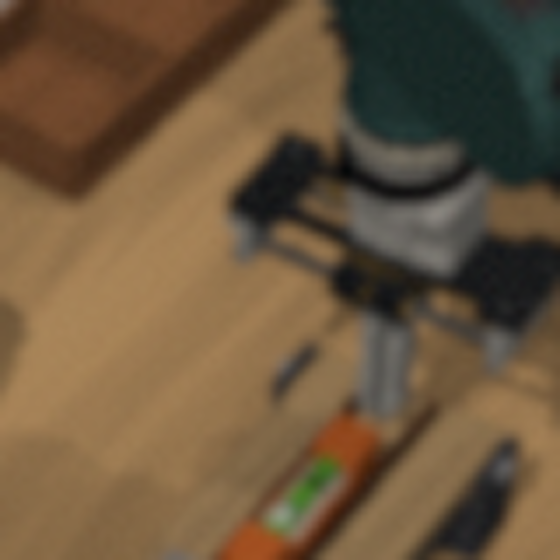

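```bash
python3 -m crank '[{"offset":[1,5,1],"twist":[0,0.3,0]},{"offset":[0.5,6,1],"twist":[0,0,0]},{"offset":[0,7,0.5],"twist":[0,0,0]},{"offset":[-0.3,7,0],"twist":[0,0,0]},{"offset":[-0.3,7,0],"twist":[0,0,0]},{"offset":[-0.4,7,0],"twist":[0,0,0]}]';python3 -c "
from h import *
c=cam('wrist');save(c[0],'w6.png');print(robot.sense()['contact_force'],robot.sense()['ee_pos'])"
```

```text
clock: 5.65
ee_pos: [0.5327, -0.1786, 0.0807]
tcp_rot: [[-0.063, 0.998, -0.008], [0.998, 0.063, -0.002], [-0.002, -0.008, -1.0]]
contact_force: [-1.2, -1.8, -0.4]
opening: 0.0004
[ 1.09687189  0.65040777 -0.81342299] [ 0.53269176 -0.17691692  0.08071374]
```

View pics/w6.png

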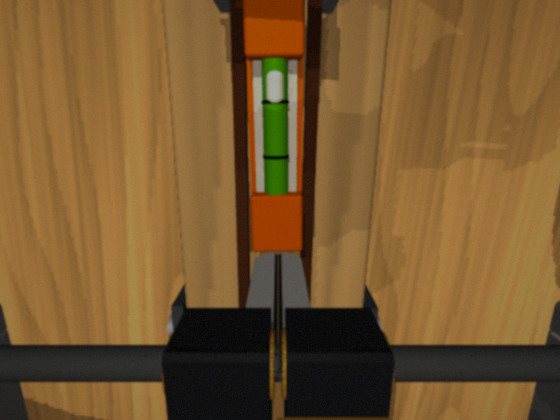

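Level is now moving ahead of the fingers (near end row 250, tips row 255). Continuing.

```bash
python3 -m crank '[{"offset":[-1,7,-1],"twist":[0,-0.3,0]},{"offset":[-0.7,7,0],"twist":[0,0,0]},{"offset":[-0.5,7,0],"twist":[0,0,0]},{"offset":[-0.4,7,0],"twist":[0,0,0]},{"offset":[-0.4,7,0],"twist":[0,0,0]},{"offset":[-0.4,7,0],"twist":[0,0,0]},{"offset":[-0.4,7,0],"twist":[0,0,0]},{"offset":[-0.4,6,0],"twist":[0,0,0]}]';python3 -c "
from h import *
c=cam('wrist');save(c[0],'w7.png');print(robot.sense()['contact_force'],robot.sense()['ee_pos'])"
```

```text
clock: 6.37
ee_pos: [0.5289, -0.1185, 0.0819]
tcp_rot: [[-0.063, 0.998, 0.002], [0.998, 0.063, -0.006], [-0.006, 0.001, -1.0]]
contact_force: [-0.9, -2.3, 0.9]
opening: 0.0004
[0.77818744 0.26439836 0.16066417] [ 0.5288462  -0.11705734  0.08181724]
```

View pics/w7.png

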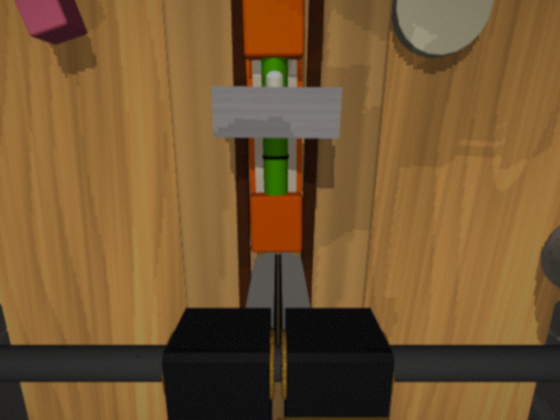

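```bash
python3 -m crank '[{"offset":[-1,6,-0.5],"twist":[0,0,0]},{"offset":[-0.5,7,0],"twist":[0,0,0]},{"offset":[-0.4,7,0],"twist":[0,0,0]},{"offset":[-0.4,6,0],"twist":[0,0,0]},{"offset":[-0.3,5,0],"twist":[0,0,0]},{"offset":[-0.3,4,0],"twist":[0,0,0]}]';python3 -c "
from h import *
c=cam('wrist');save(c[0],'w8.png');print(robot.sense()['contact_force'],robot.sense()['ee_pos'])"
```

```text
clock: 6.92
ee_pos: [0.5263, -0.0799, 0.0823]
tcp_rot: [[-0.064, 0.998, 0.003], [0.998, 0.064, -0.007], [-0.007, 0.003, -1.0]]
contact_force: [-0.1, -2.8, 1.9]
opening: 0.0006
[ 0.14130296 -1.11849476  0.21731122] [ 0.52616225 -0.07900299  0.08219048]
```

View pics/w8.png

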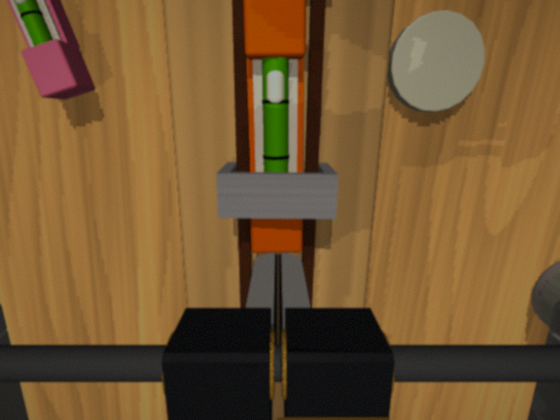

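```bash
python3 -m crank '[{"offset":[-0.3,3,0],"twist":[0,0,0]},{"offset":[-0.2,3,0],"twist":[0,0,0]},{"offset":[-0.2,3,0],"twist":[0,0,0]},{"offset":[0,2.5,0],"twist":[0,0,0]}]'
```

```text
clock: 7.3
ee_pos: [0.5254, -0.0713, 0.0823]
tcp_rot: [[-0.063, 0.998, 0.003], [0.998, 0.063, -0.016], [-0.016, 0.002, -1.0]]
contact_force: [-0.6, -10.6, 0.2]
opening: 0.0006
```

```bash
python3 -m crank '[{"offset":[0,2.5,0],"twist":[0,0,0]},{"offset":[0,2.5,0],"twist":[0,0,0]},{"offset":[0,0,0],"twist":[0,0,0]}]'; python3 -c "
from h import *
c=cam('scene');save(c[0],'s9.png',(240,160,360,250),6)"
```

```text
clock: 7.55
ee_pos: [0.5253, -0.0721, 0.0823]
tcp_rot: [[-0.06, 0.998, 0.003], [0.998, 0.06, -0.028], [-0.028, 0.001, -1.0]]
contact_force: [0.5, -0.1, 0.3]
opening: 0.0004
```

View pics/s9.png

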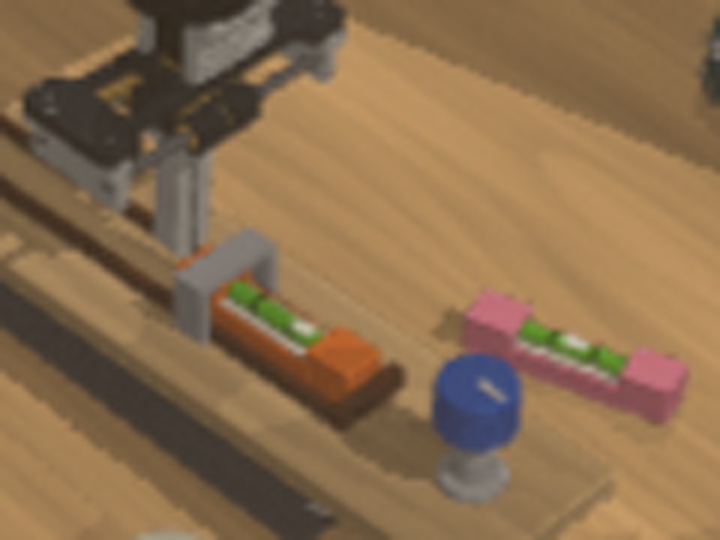

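Level is against the stop: force rose to −10.6 N at y −71 mm, as predicted, and the picture shows it touching. I retreat, rise, then turn towards the knob with the jaws open.

```bash
python3 -m crank '[{"offset":[0.5,-10,0],"twist":[0.8,0,0]},{"offset":[0.5,-6,15],"twist":[0.8,0,0]},{"offset":[0,0,35],"twist":[0,0,0]},{"offset":[0,0,38],"twist":[0,0,0]},{"offset":[0,0,30],"twist":[0,0,7.1]},{"offset":[0,10,10],"twist":[0,0,7.1]},{"offset":[0,15,0],"twist":[0,0,7.1]},{"offset":[0,15,0],"twist":[0,0,7.1]}]' - 30
```

```text
clock: 8.27
ee_pos: [0.5197, -0.0391, 0.2083]
tcp_rot: [[-0.537, 0.843, -0.022], [0.843, 0.537, 0.012], [0.022, -0.012, -1.0]]
contact_force: [0.3, -0.5, -0.1]
opening: 0.0004
```

```bash
python3 -m crank '[{"offset":[0,20,0],"twist":[0,0,7.1]},{"offset":[0,20,0],"twist":[0,0,7.1]},{"offset":[0,20,0],"twist":[0,0,7.1]},{"offset":[0,20,0],"twist":[0,0,7.1]},{"offset":[0,20,0],"twist":[0,0,7.1]},{"offset":[0,20,0],"twist":[0,0,7.1]},{"offset":[0,20,0],"twist":[0,0,7.1]},{"offset":[0,15,0],"twist":[0,0,7.1]}]' 100
```

```text
clock: 8.93
ee_pos: [0.514, 0.1322, 0.2042]
tcp_rot: [[-0.999, 0.001, -0.042], [0.001, 1.0, -0.0], [0.042, -0.0, -0.999]]
contact_force: [0.1, 0.0, 0.2]
opening: 0.0506
```

```bash
python3 -m crank '[{"offset":[0,6,0],"twist":[0,-0.8,7]},{"offset":[0,3,0],"twist":[0,-0.8,7]},{"offset":[0,3,0],"twist":[0,-0.8,7]},{"offset":[0,0,0],"twist":[0,0,7]},{"offset":[0,0,0],"twist":[0,0,7]},{"offset":[0,0,0],"twist":[0,0,7]},{"offset":[0,0,0],"twist":[0,0,7]},{"offset":[0,0,0],"twist":[0,0,0]}]' 100;python3 -c "
from h import *
c=cam('wrist');save(c[0],'w10.png')
m,cs=blob(c[0],(108,120,60),(125,255,255),200)
for k in cs[:3]: print(cv2.boundingRect(k),cv2.minEnclosingCircle(k))
print(proj(c,robot.sense()['ee_pos']),robot.sense()['ee_pos'],robot.sense()['joint_pos'])"
```

```text
clock: 9.6
ee_pos: [0.505, 0.1593, 0.1968]
tcp_rot: [[-0.641, -0.767, -0.021], [-0.767, 0.641, 0.001], [0.012, 0.017, -1.0]]
contact_force: [0.3, 0.6, 0.3]
opening: 0.0941
(228, 195, 60, 60) ((257.93023681640625, 224.61239624023438), 30.074419021606445)
[276.68850791 252.34445078] [0.50497186 0.1592361  0.1966944 ] [  11.15882456    3.1782284    78.94557716    0.29530546   99.03363553
 -128.68718349]
```

View pics/w10.png

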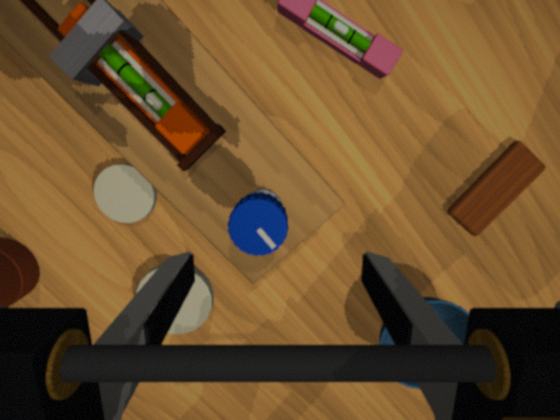

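```bash
python3 -c "
from h import *
c=cam('wrist');print(c[3]);s=robot.sense()
for z in(.15,.156,.16):
  P=onz(c,(258,226),z);print(P, c[2][:,2]@(P-c[3]))
"
```

```text
[0.45879642 0.09961991 0.40053445]
[0.51260884 0.14747648 0.15      ] 0.2602029049651337
[0.5113201  0.14633038 0.156     ] 0.2539713570824664
[0.51046094 0.1455663  0.16      ] 0.24981699182735476
```

```bash
python3 -m crank '[{"offset":[3,-6,0],"twist":[0,-0.6,0]},{"offset":[3,-6,0],"twist":[0,-0.6,0]},{"offset":[0,0,0],"twist":[0,0,0]},{"offset":[0,0,0],"twist":[0,0,0]}]' 100;python3 -c "
from h import *
c=cam('wrist')
m,cs=blob(c[0],(108,120,60),(125,255,255),200)
print(cv2.minEnclosingCircle(cs[0])); u=cv2.minEnclosingCircle(cs[0])[0]
print(onz(c,u,.156),robot.sense()['ee_pos'],robot.sense()['tcp_rot'])"
```

```text
clock: 10.03
ee_pos: [0.5112, 0.1462, 0.1962]
tcp_rot: [[-0.65, -0.76, 0.001], [-0.76, 0.65, 0.002], [-0.002, 0.0, -1.0]]
contact_force: [0.4, -0.7, -0.2]
opening: 0.0937
((276.6661376953125, 232.09425354003906), 29.738128662109375)
[0.51088606 0.14566515 0.156     ] [0.51121711 0.14610724 0.19622015] [[-6.49879217e-01 -7.60036949e-01  9.16267047e-04]
 [-7.60035525e-01  6.49879804e-01  1.49691376e-03]
 [-1.73317322e-03  2.76417638e-04 -9.99998460e-01]]
```

```bash
python3 -m crank '[{"offset":[0,0,-15],"twist":[0,0,0]},{"offset":[0,0,-20],"twist":[0,0,0]},{"offset":[0,0,-20],"twist":[0,0,0]},{"offset":[0,0,-12],"twist":[0,0,0]},{"offset":[0,0,-5],"twist":[0,0,0]},{"offset":[0,0,0],"twist":[0,0,0]}]' 100;python3 -c "
from h import *
c=cam('wrist');save(c[0],'w11.png')
c=cam('scene');d=cam('side');a=cv2.resize(c[0][180:250,275:355],None,fx=5,fy=5);b=cv2.resize(d[0][190:260,230:310],None,fx=5,fy=5)
cv2.imwrite('pics/k11.png',np.hstack([a,b])[:,:,::-1]);print(robot.sense()['tcp_rot'])"
```

```text
clock: 10.58
ee_pos: [0.5124, 0.1459, 0.1241]
tcp_rot: [[-0.653, -0.757, 0.007], [-0.757, 0.653, 0.004], [-0.007, -0.003, -1.0]]
contact_force: [-0.4, 0.9, -0.5]
opening: 0.0941
[[-0.6527853  -0.75746887  0.01059521]
 [-0.75747495  0.65285026  0.00426961]
 [-0.01015118 -0.00523846 -0.99993475]]
```

View pics/w11.png

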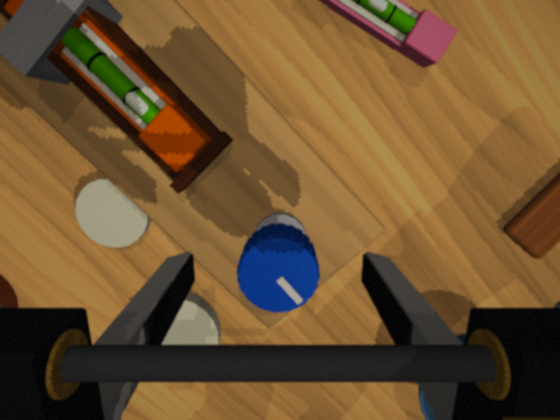

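View pics/k11.png

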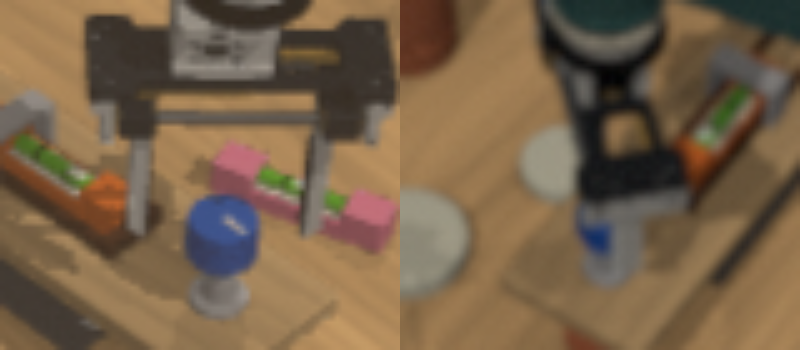

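The scene view shows the finger ends only about 12 mm below the knob top. I lower another 13 mm, straighten the tool, then close.

```bash
python3 -m crank '[{"offset":[-0.5,0,-7],"twist":[0.2,0.6,0]},{"offset":[-0.3,0,-5],"twist":[0,0,0]},{"offset":[0,0,0],"twist":[0,0,0]}]' 100;python3 -c "
from h import *
c=cam('scene');d=cam('side');a=cv2.resize(c[0][180:250,275:355],None,fx=5,fy=5);b=cv2.resize(d[0][190:260,230:310],None,fx=5,fy=5)
cv2.imwrite('pics/k12.png',np.hstack([a,b])[:,:,::-1])"
```

```text
clock: 10.98
ee_pos: [0.5151, 0.1466, 0.1168]
tcp_rot: [[-0.653, -0.757, 0.005], [-0.757, 0.653, 0.009], [-0.01, 0.002, -1.0]]
contact_force: [0.7, 1.0, -0.1]
opening: 0.0941
```

View pics/k12.png

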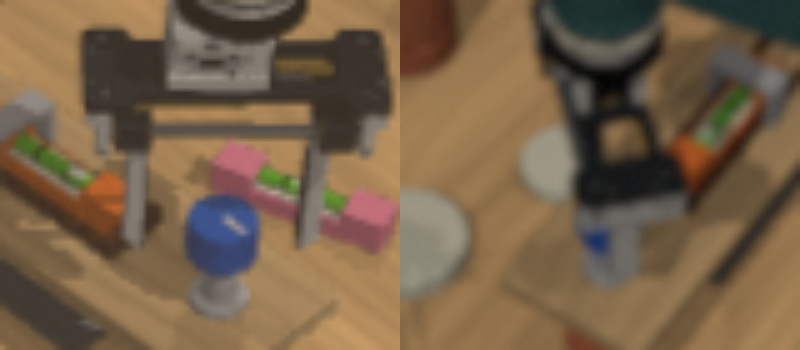

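```bash
python3 -m crank '[{"offset":[-3,-0.5,-5],"twist":[-0.4,0.3,0]},{"offset":[-1,0,-2],"twist":[0,0,0]},{"offset":[0,0,0],"twist":[0,0,0]},{"offset":[0,0,0],"twist":[0,0,0]}]' 100; python3 -c "
from h import *
c=cam('wrist')
m,cs=blob(c[0],(108,120,60),(125,255,255),200);save(c[0],'w13.png')
print(cv2.boundingRect(cs[0]))"
```

```text
clock: 11.42
ee_pos: [0.5112, 0.1462, 0.1102]
tcp_rot: [[-0.653, -0.758, 0.001], [-0.758, 0.653, 0.002], [-0.002, 0.0, -1.0]]
contact_force: [-0.4, -0.2, -0.3]
opening: 0.094
(232, 232, 88, 95)
```

View pics/w13.png

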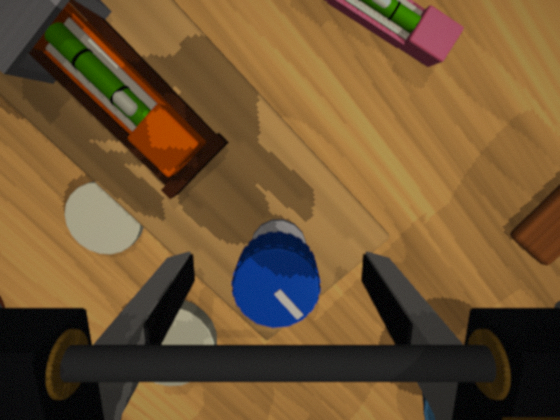

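Knob centred at (276,280) between the jaws, vial visible at (95,70). Closing.

```bash
python3 -m crank '[{"offset":[0,0,0],"twist":[0,0,0]},{"offset":[0,0,0],"twist":[0,0,0]},{"offset":[0,0,0],"twist":[0,0,0]},{"offset":[0,0,0],"twist":[0,0,0]},{"offset":[0,0,0],"twist":[0,0,0]},{"offset":[0,0,0],"twist":[0,0,0]},{"offset":[0,0,0],"twist":[0,0,0]},{"offset":[0,0,0],"twist":[0,0,0]}]' 0 40
```

```text
clock: 12.13
ee_pos: [0.5117, 0.1461, 0.1109]
tcp_rot: [[-0.653, -0.757, 0.003], [-0.757, 0.653, 0.002], [-0.003, -0.001, -1.0]]
contact_force: [2.2, -2.2, -0.1]
opening: 0.0443
```

```bash
python3 -m crank '[{"offset":[0,0,-4],"twist":[0,0,0]},{"offset":[0,0,-4],"twist":[0,0,0]},{"offset":[0,0,-4],"twist":[0,0,0]},{"offset":[0,0,0],"twist":[0,0,0]}]'
```

```text
clock: 12.47
ee_pos: [0.512, 0.1472, 0.1003]
tcp_rot: [[-0.652, -0.758, 0.005], [-0.758, 0.652, 0.004], [-0.006, -0.001, -1.0]]
contact_force: [-0.9, -0.4, 3.8]
opening: 0.0433
```

```bash
python3 -m crank '[{"offset":[0,0,-4],"twist":[0,0,0]},{"offset":[0,0,-3],"twist":[0,0,0]},{"offset":[0,0,0],"twist":[0,0,0]}]'; python3 -m crank '[{"offset":[0,0,-3],"twist":[0,0,0]},{"offset":[0,0,-2],"twist":[0,0,0]},{"offset":[0,0,0],"twist":[0,0,0]}]'
```

```text
clock: 12.72
ee_pos: [0.5121, 0.1478, 0.0944]
tcp_rot: [[-0.652, -0.758, 0.006], [-0.758, 0.652, 0.004], [-0.007, -0.002, -1.0]]
contact_force: [-1.8, 0.9, 4.8]
opening: 0.0431
clock: 12.97
ee_pos: [0.5122, 0.1479, 0.0921]
tcp_rot: [[-0.651, -0.759, 0.007], [-0.759, 0.651, 0.004], [-0.008, -0.003, -1.0]]
contact_force: [-2.6, 1.6, 7.3]
opening: 0.0432
```

```bash
python3 -m crank '[{"offset":[0,0,-2.5],"twist":[0,0,0]},{"offset":[0,0,-2],"twist":[0,0,0]},{"offset":[0,0,0],"twist":[0,0,0]}]';python3 -c "
from h import *
c=cam('wrist');save(c[0],'w14.png');d=cam('scene');a=cv2.resize(d[0][170:250,265:355],None,fx=6,fy=6);cv2.imwrite('pics/k14.png',a[:,:,::-1])"
```

```text
clock: 13.22
ee_pos: [0.5122, 0.148, 0.0918]
tcp_rot: [[-0.651, -0.759, 0.009], [-0.759, 0.651, 0.004], [-0.009, -0.004, -1.0]]
contact_force: [-3.2, 0.9, 7.7]
opening: 0.0432
```

View pics/w14.png

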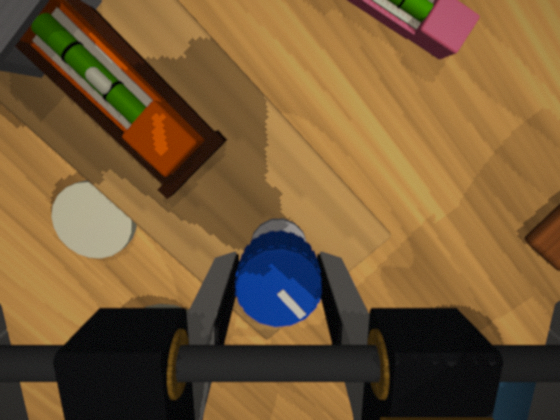

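View pics/k14.png

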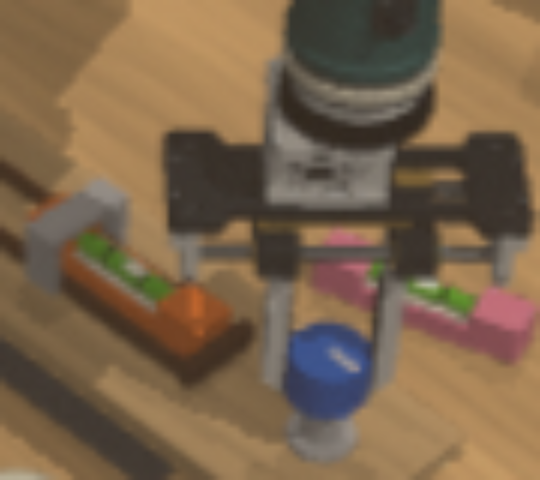

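```bash
python3 -m crank '[{"offset":[0,0,-4],"twist":[0,0.3,0]},{"offset":[0,0,-4],"twist":[0,0.2,0]},{"offset":[0,0,-4],"twist":[0,0,0]},{"offset":[0,0,-4],"twist":[0,0,0]}]'; python3 -m crank '[{"offset":[0,0,-4],"twist":[0,0,0]},{"offset":[0,0,-4],"twist":[0,0,0]},{"offset":[0,0,-4],"twist":[0,0,0]}]'
```

```text
clock: 13.65
ee_pos: [0.5124, 0.1482, 0.0862]
tcp_rot: [[-0.651, -0.759, 0.005], [-0.759, 0.651, 0.004], [-0.006, -0.001, -1.0]]
contact_force: [-8.9, 0.1, 22.0]
opening: 0.0433
clock: 13.9
ee_pos: [0.5125, 0.1483, 0.0863]
tcp_rot: [[-0.65, -0.76, 0.009], [-0.76, 0.65, 0.005], [-0.01, -0.004, -1.0]]
contact_force: [-7.3, -0.5, 17.7]
opening: 0.0433
```

```bash
python3 -m crank '[{"offset":[-1,-1,1],"twist":[0,0.3,0]},{"offset":[0,0,-1.5],"twist":[0,0,0]},{"offset":[0,0,-1.5],"twist":[0,0,0]},{"offset":[0,0,-1.5],"twist":[0,0,0]},{"offset":[0,0,-1.5],"twist":[0,0,0]}]';python3 -c "
from h import *
c=cam('wrist');save(c[0],'w15.png',(0,0,280,210),2.8)
print(robot.sense()['ee_pos'],robot.sense()['contact_force'])"
```

```text
clock: 14.32
ee_pos: [0.5123, 0.1482, 0.0919]
tcp_rot: [[-0.65, -0.76, 0.011], [-0.76, 0.65, 0.007], [-0.012, -0.004, -1.0]]
contact_force: [-3.8, 0.2, 7.2]
opening: 0.0433
[0.51232014 0.14824048 0.09184691] [-2.70111709  0.57320415  7.65110189]
```

View pics/w15.png

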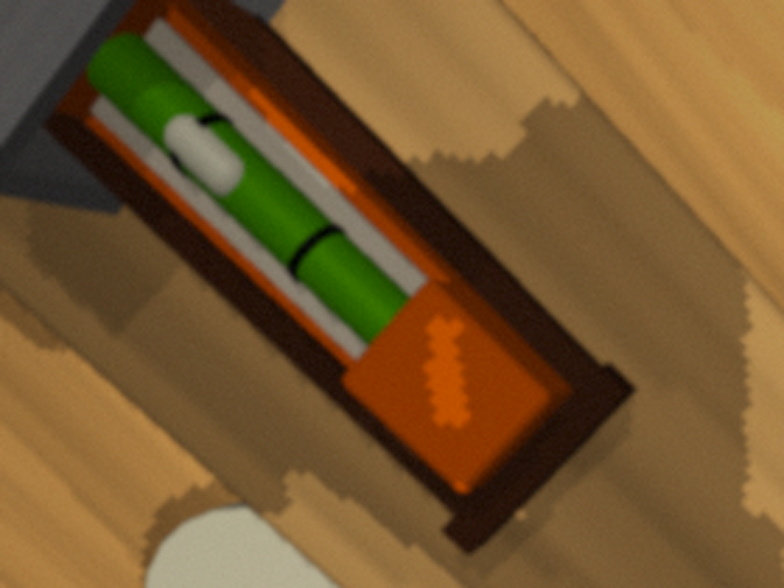

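Bubble sits towards the hinge at crop (205,155), against the middle at about (255,190). The knob end is too low, so I turn clockwise while pressing.

```bash
python3 -m crank '[{"offset":[0,0,-2.5],"twist":[0.2,0.5,-4]},{"offset":[0,0,-2.5],"twist":[0,0,-4]},{"offset":[0,0,-2.5],"twist":[0,0,-4]},{"offset":[0,0,-2.5],"twist":[0,0,-4]}]'
```

```text
clock: 14.7
ee_pos: [0.5121, 0.1484, 0.0892]
tcp_rot: [[-0.839, -0.544, 0.008], [-0.544, 0.839, 0.009], [-0.011, 0.003, -1.0]]
contact_force: [-4.7, 0.8, 12.4]
opening: 0.0433
```

```bash
python3 -m crank '[{"offset":[0,0,-2],"twist":[-0.2,0.3,-4]},{"offset":[0,0,-2],"twist":[0,0,-4]},{"offset":[0,0,-2],"twist":[0,0,-4]},{"offset":[0,0,-2],"twist":[0,0,-4]},{"offset":[0,0,-2],"twist":[0,0,-3]},{"offset":[0,0,-2],"twist":[0,0,0]},{"offset":[0,0,-2],"twist":[0,0,0]},{"offset":[0,0,-2],"twist":[0,0,0]}]';python3 -c "
from h import *
c=cam('wrist');save(c[0],'w16.png')"
```

```text
clock: 15.37
ee_pos: [0.5118, 0.1487, 0.0917]
tcp_rot: [[-0.975, -0.224, 0.011], [-0.224, 0.975, 0.003], [-0.012, 0.001, -1.0]]
contact_force: [-4.1, 1.0, 10.5]
opening: 0.0436
```

View pics/w16.png

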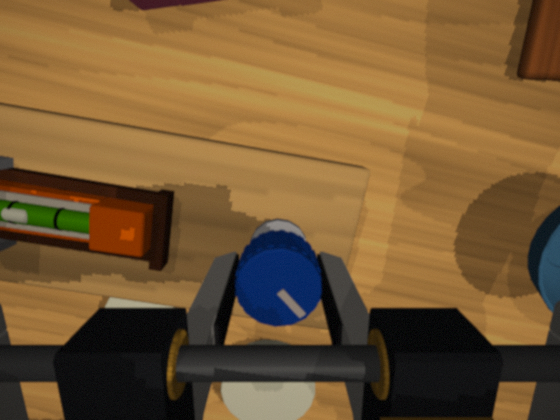

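```bash
python3 -m crank '[{"offset":[0,0,-2],"twist":[0,0.3,0]},{"offset":[0,0,-2],"twist":[0,0.3,0]},{"offset":[0,0,-2],"twist":[0,0,0]},{"offset":[0,0,-2],"twist":[0,0,0]},{"offset":[0,0,-2],"twist":[0,0,0]},{"offset":[0,0,-2],"twist":[0,0,0]},{"offset":[0,0,-2],"twist":[0,0,0]},{"offset":[0,0,-2],"twist":[0,0,0]}]';python3 -m crank '[{"offset":[0,0,-2],"twist":[0,0,0]},{"offset":[0,0,-2],"twist":[0,0,0]},{"offset":[0,0,-2],"twist":[0,0,0]},{"offset":[0,0,-2],"twist":[0,0,0]},{"offset":[0,0,-2],"twist":[0,0,0]},{"offset":[0,0,-2],"twist":[0,0,0]},{"offset":[0,0,-2],"twist":[0,0,0]},{"offset":[0,0,-2],"twist":[0,0,0]}]';python3 -c "
from h import *
c=cam('wrist');d=cam('scene')
a=cv2.resize(c[0][140:280,0:180],(540,420));b=cv2.resize(d[0][190:225,265:310],(540,420))
cv2.imwrite('pics/w17.png',np.vstack([a,b])[:,:,::-1][:600] if 0 else np.hstack([a[:,:400],b[:,:400]])[:,:,::-1])"
```

```text
clock: 16.08
ee_pos: [0.5118, 0.1487, 0.0918]
tcp_rot: [[-0.974, -0.224, 0.007], [-0.224, 0.975, 0.003], [-0.008, 0.002, -1.0]]
contact_force: [-4.4, -0.1, 9.4]
opening: 0.0433
clock: 16.75
ee_pos: [0.5119, 0.1487, 0.0918]
tcp_rot: [[-0.974, -0.224, 0.014], [-0.224, 0.974, 0.004], [-0.015, 0.001, -1.0]]
contact_force: [-3.8, 1.5, 10.7]
opening: 0.0437
```

View pics/w17.png

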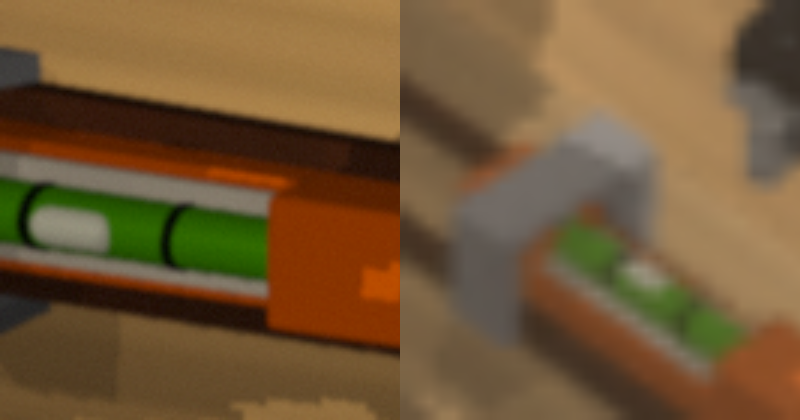

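```bash
python3 -m crank '[{"offset":[0,0,-2],"twist":[0,0.3,0]},{"offset":[0,0,-2],"twist":[0,0.3,0]},{"offset":[0,0,-2],"twist":[0,0,0]},{"offset":[0,0,-2],"twist":[0,0,0]},{"offset":[0,0,-2],"twist":[0,0,0]},{"offset":[0,0,-2],"twist":[0,0,0]},{"offset":[0,0,-2],"twist":[0,0,0]},{"offset":[0,0,-2],"twist":[0,0,0]}]';cat > bub.py <<'E'
from h import *
import sys
# vial axis in world: d along board; project samples of the axis and print colour profile
c=cam('wrist');st=robot.sense()
d=np.array([-.0575,1,0.]);d/=np.linalg.norm(d)
h=cv2.cvtColor(c[0],cv2.COLOR_RGB2HSV)
z=.0975
# find green centre line: green mask pixels -> onto plane z -> board coords
m=cv2.inRange(h,np.array((40,120,30)),np.array((75,255,255)))
wmask=np.zeros_like(m)
ys,xs=np.nonzero(m)
P=np.array([onz(c,(x,y),z) for x,y in zip(xs,ys)])
O=np.array([.5175,.067,0]);e=np.array([d[1],-d[0],0])
t=(P-O)@d;s=(P-O)@e
k=(t>-.11)&(t<-.02)&(abs(s)<.016)
s0=np.median(s[k]);print('s0',s0*1e3,'green t',t[k].min()*1e3,t[k].max()*1e3)
tt=np.arange(-.100,-.030,.0005);prof=[]
img=c[0].astype(np.float32)
for t_ in tt:
    r=[]
    for ds in(-.0015,0,.0015):
        u=proj(c,O*[1,1,0]+np.array([0,0,z])+d*t_+e*(s0+ds))
        r.append(cv2.remap(img,np.float32([[u[0]]]),np.float32([[u[1]]]),cv2.INTER_LINEAR)[0,0])
    prof.append(np.mean(r,0))
prof=np.array(prof)
red=prof[:,0];tot=prof.sum(1)
b=(red>90)&(prof[:,2]>70)
print('bubble',tt[b]*1e3 if b.sum()<3 else (tt[b].min()*1e3,tt[b].max()*1e3,tt[b].mean()*1e3))
dk=tot<70
from itertools import groupby
print('dark',np.round(tt[dk]*1e3,1))
if len(sys.argv)>1: print([(round(a*1e3,1),*p.astype(int)) for a,p in zip(tt[::3],prof[::3])])
save(c[0],sys.argv[1] if len(sys.argv)>1 else 'bub.png',(0,100,280,310),2.8)
print(st['clock'],st['contact_force'])
E
python3 bub.py w18.png
```

```text
clock: 17.52
ee_pos: [0.5118, 0.1487, 0.0918]
tcp_rot: [[-0.974, -0.225, 0.01], [-0.225, 0.974, 0.004], [-0.01, 0.002, -1.0]]
contact_force: [-3.6, 0.1, 10.9]
opening: 0.0434
s0 -3.933863172838118 green t -83.63072435130533 -32.846254072921724
bubble (np.float64(-74.99999999999999), np.float64(-62.99999999999997), np.float64(-68.99999999999997))
dark [-100.   -99.5  -99.   -98.5  -98.   -97.5  -97.   -96.5  -96.   -95.5
  -95.   -94.5  -94.   -93.5  -93.   -92.5  -92.   -91.5  -91.   -90.5
  -90.   -89.5  -89.   -88.5  -88.   -87.5  -87.   -86.5  -86.   -85.5
  -85.   -84.5  -84.   -79.5  -79.   -78.5  -78.   -52.   -51.5  -51. ]
[(np.float64(-100.0), np.int64(0), np.int64(0), np.int64(0)), (np.float64(-98.5), np.int64(0), np.int64(0), np.int64(0)), (np.float64(-97.0), np.int64(0), np.int64(0), np.int64(0)), (np.float64(-95.5), np.int64(0), np.int64(0), np.int64(0)), (np.float64(-94.0), np.int64(0), np.int64(0), np.int64(0)), (np.float64(-92.5), np.int64(0), np.int64(0), np.int64(0)), (np.float64(-91.0), np.int64(0), np.int64(0), np.int64(0)), (np.float64(-89.5), np.int64(0), np.int6
[... 1815 characters left out ...]
.int64(100), np.int64(0)), (np.float64(-44.5), np.int64(44), np.int64(99), np.int64(0)), (np.float64(-43.0), np.int64(44), np.int64(100), np.int64(0)), (np.float64(-41.5), np.int64(44), np.int64(100), np.int64(0)), (np.float64(-40.0), np.int64(44), np.int64(101), np.int64(0)), (np.float64(-38.5), np.int64(45), np.int64(101), np.int64(0)), (np.float64(-37.0), np.int64(44), np.int64(101), np.int64(0)), (np.float64(-35.5), np.int64(45), np.int64(101), np.int64(0)), (np.float64(-34.0), np.int64(45), np.int64(102), np.int64(0)), (np.float64(-32.5), np.int64(66), np.int64(95), np.int64(0)), (np.float64(-31.0), np.int64(130), np.int64(51), np.int64(0))]
17.5667 [-5.14186979  0.26094402 10.3518662 ]
```

View pics/w18.png

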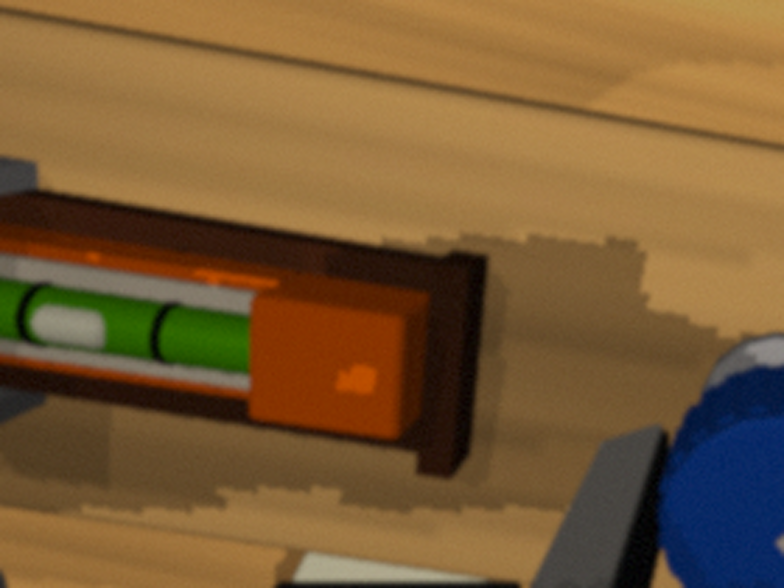

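Lines at −78.8 and −51.5 (27.3 mm apart, as it should be), bubble centre −69.3, so it is 4 mm towards the hinge. That needs about 14° more clockwise.

```bash
python3 -m crank '[{"offset":[0,0,-2],"twist":[0,0.5,-4]},{"offset":[0,0,-2],"twist":[0,0,-4]},{"offset":[0,0,-2],"twist":[0,0,-4]},{"offset":[0,0,-2],"twist":[0,0,-1]},{"offset":[0,0,-2],"twist":[0,0,0]},{"offset":[0,0,-2],"twist":[0,0,0]},{"offset":[0,0,-2],"twist":[0,0,0]},{"offset":[0,0,-2],"twist":[0,0,0]}]';python3 -m crank '[{"offset":[0,0,-2],"twist":[0,0,0]},{"offset":[0,0,-2],"twist":[0,0,0]},{"offset":[0,0,-2],"twist":[0,0,0]},{"offset":[0,0,-2],"twist":[0,0,0]},{"offset":[0,0,-2],"twist":[0,0,0]},{"offset":[0,0,-2],"twist":[0,0,0]},{"offset":[0,0,-2],"twist":[0,0,0]},{"offset":[0,0,-2],"twist":[0,0,0]}]';python3 bub.py w19.png | grep -v '^\['
```

```text
clock: 18.23
ee_pos: [0.5117, 0.149, 0.0925]
tcp_rot: [[-1.0, 0.01, 0.008], [0.01, 1.0, 0.004], [-0.008, 0.004, -1.0]]
contact_force: [-3.2, 1.0, 10.8]
opening: 0.0431
clock: 18.9
ee_pos: [0.5118, 0.149, 0.0924]
tcp_rot: [[-1.0, 0.009, 0.015], [0.009, 1.0, 0.004], [-0.015, 0.004, -1.0]]
contact_force: [-3.2, 0.8, 10.6]
opening: 0.0433
s0 -3.4764322074285916 green t -91.74753370118893 -33.3488516242066
bubble (np.float64(-72.99999999999999), np.float64(-60.49999999999997), np.float64(-66.74999999999997))
dark [-100.   -99.5  -99.   -98.5  -98.   -97.5  -97.   -96.5  -96.   -95.5
  -95.   -94.5  -94.   -93.5  -93.   -92.5  -92.   -91.5  -91.   -90.5
  -90.   -80.   -79.5  -79.   -53.   -52.5  -52.   -51.5]
18.95 [-3.73064568  0.08721315 10.10310799]
```

View pics/w19.png

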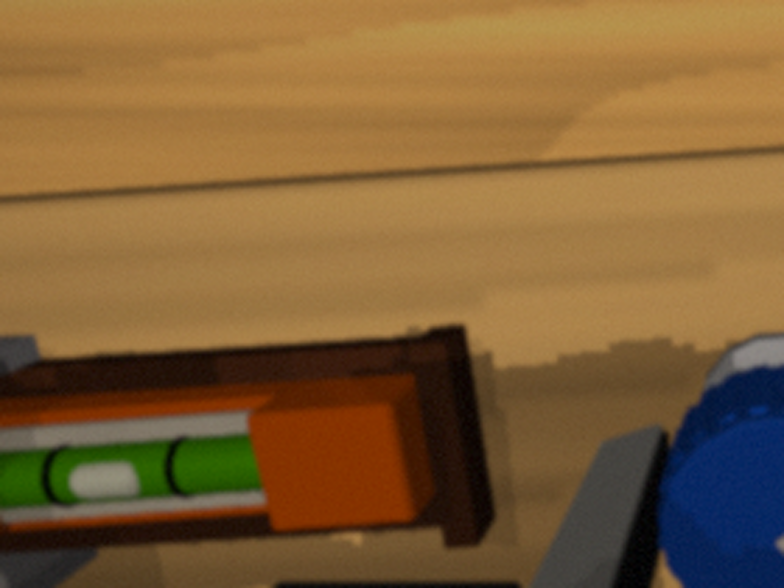

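```bash
python3 -m crank '[{"offset":[0,0,-2],"twist":[0,0.4,0]},{"offset":[0,0,-2],"twist":[0,0.2,0]},{"offset":[0,0,-2],"twist":[0,0,0]},{"offset":[0,0,-2],"twist":[0,0,0]},{"offset":[0,0,-2],"twist":[0,0,0]},{"offset":[0,0,-2],"twist":[0,0,0]},{"offset":[0,0,-2],"twist":[0,0,0]},{"offset":[0,0,-2],"twist":[0,0,0]}]';python3 -m crank '[{"offset":[0,0,-2],"twist":[0,0,0]},{"offset":[0,0,-2],"twist":[0,0,0]},{"offset":[0,0,-2],"twist":[0,0,0]},{"offset":[0,0,-2],"twist":[0,0,0]},{"offset":[0,0,-2],"twist":[0,0,0]},{"offset":[0,0,-2],"twist":[0,0,0]},{"offset":[0,0,-2],"twist":[0,0,0]},{"offset":[0,0,-2],"twist":[0,0,0]}]';python3 bub.py w20.png | grep -v '^\['
```

```text
clock: 19.62
ee_pos: [0.5118, 0.149, 0.0924]
tcp_rot: [[-1.0, 0.008, 0.011], [0.008, 1.0, 0.004], [-0.011, 0.004, -1.0]]
contact_force: [-4.4, -1.1, 10.6]
opening: 0.0429
clock: 20.28
ee_pos: [0.5118, 0.149, 0.0924]
tcp_rot: [[-1.0, 0.008, 0.018], [0.008, 1.0, 0.005], [-0.018, 0.005, -1.0]]
contact_force: [-3.8, 0.1, 11.4]
opening: 0.0435
s0 -3.4878427275805146 green t -91.47809580464015 -33.356698320311736
bubble (np.float64(-71.99999999999999), np.float64(-59.49999999999997), np.float64(-65.74999999999997))
dark [-100.   -99.5  -99.   -98.5  -98.   -97.5  -97.   -96.5  -96.   -95.5
  -95.   -94.5  -94.   -93.5  -93.   -92.5  -92.   -91.5  -91.   -90.5
  -90.   -80.   -79.5  -79.   -52.5  -52.   -51.5]
20.3333 [-4.27796036  1.16413331 11.00213321]
```

View pics/w20.png

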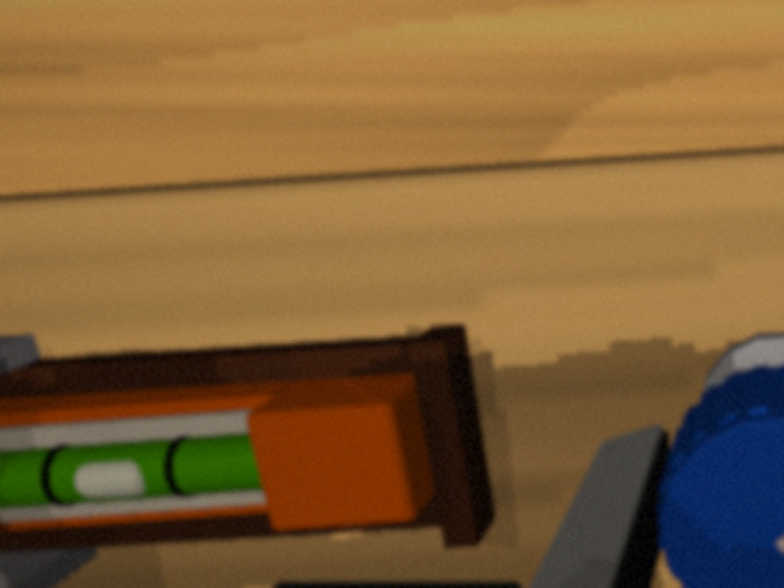

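Sampled along the vial the bubble reads centred, but this oblique view carries parallax because the bubble rides high in the tube. I rectify the vial plane to measure that.

```bash
cat > rect.py <<'E'
from h import *
import sys
c=cam('wrist')
d=np.array([-.0575,1,0.]);d/=np.linalg.norm(d);e=np.array([d[1],-d[0],0])
O=np.array([.5175,.067,.0975])
# map t in [-95,-25], s in [-20,15] mm, 10px/mm
pts=[(-95,-22),(-25,-22),(-25,15),(-95,15)]
src=np.float32([proj(c,O+d*t/1e3+e*s/1e3) for t,s in pts])
dst=np.float32([((t+95)*11,(s+22)*11) for t,s in pts])
M=cv2.getPerspectiveTransform(src,dst)
im=cv2.warpPerspective(c[0],M,(770,407),flags=cv2.INTER_CUBIC)
cv2.imwrite('pics/'+sys.argv[1],im[:,:,::-1])
v=c[3]-(O-d*.065);print('slope t,s',v@d/v[2],v@e/v[2])
E
python3 rect.py r20.png
```

```text
slope t,s 0.770347842751609 -0.4189558573117674
```

View pics/r20.png

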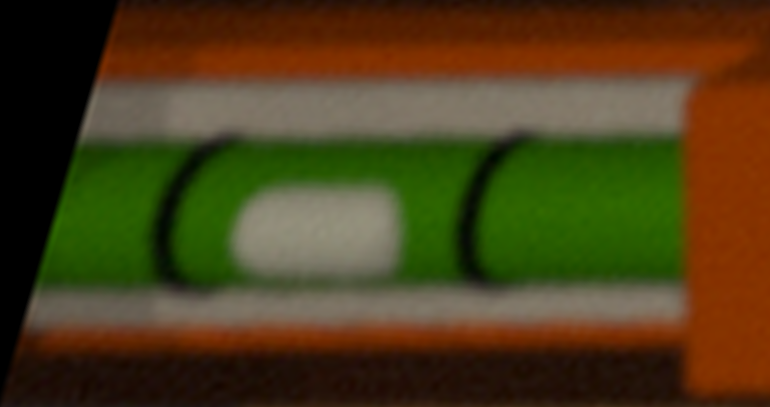

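```bash
python3 -m crank '[{"offset":[0,0,-2],"twist":[0,0.6,0]},{"offset":[0,0,-2],"twist":[0,0.3,0]},{"offset":[0,0,-2],"twist":[0,0,0]},{"offset":[0,0,-2],"twist":[0,0,0]},{"offset":[0,0,-2],"twist":[0,0,0]},{"offset":[0,0,-2],"twist":[0,0,0]},{"offset":[0,0,-2],"twist":[0,0,0]},{"offset":[0,0,-2],"twist":[0,0,0]}]';python3 -m crank '[{"offset":[0,0,-2],"twist":[0,0,0]},{"offset":[0,0,-2],"twist":[0,0,0]},{"offset":[0,0,-2],"twist":[0,0,0]},{"offset":[0,0,-2],"twist":[0,0,0]},{"offset":[0,0,-2],"twist":[0,0,0]},{"offset":[0,0,-2],"twist":[0,0,0]},{"offset":[0,0,-2],"twist":[0,0,0]},{"offset":[0,0,-2],"twist":[0,0,0]}]';python3 rect.py r21.png; python3 bub.py w21.png | grep -v '^\[' | grep bubb
```

```text
clock: 21.05
ee_pos: [0.5117, 0.149, 0.0925]
tcp_rot: [[-1.0, 0.008, 0.007], [0.008, 1.0, 0.005], [-0.007, 0.005, -1.0]]
contact_force: [-4.4, 0.2, 10.7]
opening: 0.0432
clock: 21.72
ee_pos: [0.5118, 0.1489, 0.0925]
tcp_rot: [[-1.0, 0.007, 0.014], [0.007, 1.0, 0.005], [-0.014, 0.005, -1.0]]
contact_force: [-4.0, 0.2, 9.9]
opening: 0.0432
slope t,s 0.768239120892917 -0.4151601919558186
bubble (np.float64(-71.49999999999999), np.float64(-59.49999999999997), np.float64(-65.49999999999997))
```

View pics/r21.png

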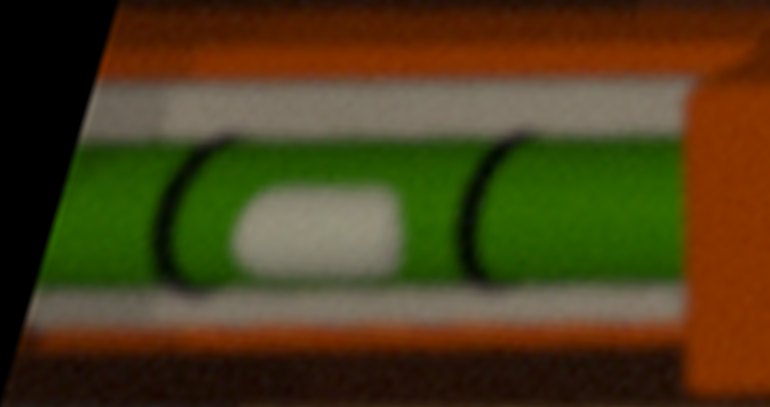

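Settled. Without correction it reads centred; allowing for parallax it could be 0.5–2 mm towards the hinge. There is plenty of time, so I ease up, regrip with the camera nearly over the vial and check from there.

```bash
python3 -m crank '[{"offset":[0,0,5],"twist":[0,0.6,0]},{"offset":[0,0,5],"twist":[0,0,0]},{"offset":[0,0,5],"twist":[0,0,0]},{"offset":[0,0,3],"twist":[0,0,0]},{"offset":[0,0,0],"twist":[0,0,0]}]'; python3 -m crank '[{"offset":[0,0,0],"twist":[0,0,0]},{"offset":[0,0,0],"twist":[0,0,0]},{"offset":[0,0,0],"twist":[0,0,0]},{"offset":[0,0,0],"twist":[0,0,0]},{"offset":[0,0,0],"twist":[0,0,0]}]' 90
```

```text
clock: 22.23
ee_pos: [0.5114, 0.1478, 0.1104]
tcp_rot: [[-1.0, 0.009, 0.003], [0.009, 1.0, 0.004], [-0.003, 0.004, -1.0]]
contact_force: [0.6, 0.5, 0.9]
opening: 0.0436
clock: 22.65
ee_pos: [0.511, 0.1473, 0.1081]
tcp_rot: [[-1.0, 0.009, 0.001], [0.009, 1.0, 0.002], [-0.001, 0.002, -1.0]]
contact_force: [0.1, 0.0, 0.6]
opening: 0.0731
```

```bash
python3 -m crank '[{"offset":[0,0,1],"twist":[0,0,5]},{"offset":[0,0,0.5],"twist":[0,0,7.1]},{"offset":[0,0,0],"twist":[0,0,7.1]},{"offset":[0,0,0],"twist":[0,0,7.1]},{"offset":[0,0,0],"twist":[0,0,7.1]},{"offset":[0,0,0],"twist":[0,0,7.1]},{"offset":[0,0,0],"twist":[0,0,7.1]},{"offset":[0,0,0],"twist":[0,0,6]}]' 90; python3 -m crank '[{"offset":[0,0,0],"twist":[0,0,0]},{"offset":[0,0,0],"twist":[0,0,0]}]'
```

```text
clock: 23.32
ee_pos: [0.5105, 0.148, 0.1089]
tcp_rot: [[-0.585, -0.811, -0.002], [-0.811, 0.585, 0.002], [0.0, 0.003, -1.0]]
contact_force: [0.0, 0.2, 0.7]
opening: 0.0846
clock: 23.48
ee_pos: [0.5104, 0.1481, 0.1088]
tcp_rot: [[-0.585, -0.811, -0.002], [-0.811, 0.585, 0.002], [0.0, 0.003, -1.0]]
contact_force: [1.3, -0.0, 0.5]
opening: 0.0847
```

```bash
python3 -m crank '[{"offset":[0.8,-1.5,1.5],"twist":[0,0,4]},{"offset":[0,0,0],"twist":[0,0,0]},{"offset":[0,0,0],"twist":[0,0,0]}]' 90; python3 -m crank '[{"offset":[0,0,0],"twist":[0,0,0]},{"offset":[0,0,0],"twist":[0,0,0]},{"offset":[0,0,0],"twist":[0,0,0]},{"offset":[0,0,0],"twist":[0,0,0]},{"offset":[0,0,0],"twist":[0,0,0]},{"offset":[0,0,0],"twist":[0,0,0]},{"offset":[0,0,0],"twist":[0,0,0]},{"offset":[0,0,0],"twist":[0,0,0]}]' 0 40; python3 -m crank '[{"offset":[0,0,-4],"twist":[0,0,0]},{"offset":[0,0,-4],"twist":[0,0,0]},{"offset":[0,0,-4],"twist":[0,0,0]},{"offset":[0,0,-4],"twist":[0,0,0]},{"offset":[0,0,-3],"twist":[0,0,0]},{"offset":[0,0,-2],"twist":[0,0,0]},{"offset":[0,0,-2],"twist":[0,0,0]},{"offset":[0,0,-2],"twist":[0,0,0]}]'
```

```text
clock: 23.73
ee_pos: [0.511, 0.1468, 0.1101]
tcp_rot: [[-0.532, -0.847, -0.003], [-0.847, 0.532, 0.002], [0.0, 0.003, -1.0]]
contact_force: [-0.7, 0.6, 0.1]
opening: 0.0847
clock: 24.4
ee_pos: [0.512, 0.1462, 0.1101]
tcp_rot: [[-0.539, -0.842, -0.001], [-0.842, 0.539, 0.0], [0.0, 0.001, -1.0]]
contact_force: [0.2, 0.6, -0.4]
opening: 0.0432
clock: 25.07
ee_pos: [0.5123, 0.1479, 0.0911]
tcp_rot: [[-0.538, -0.843, 0.004], [-0.843, 0.538, 0.003], [-0.005, -0.002, -1.0]]
contact_force: [-4.3, -0.1, 10.9]
opening: 0.0433
```

Gripped and pressed at 10.9 N. Now I wait for the bubble to settle.

```bash
for i in 1 2 3 4; do :; done; python3 -m crank '[{"offset":[0,0,-2],"twist":[0,0.3,0]},{"offset":[0,0,-2],"twist":[0,0,0]},{"offset":[0,0,-2],"twist":[0,0,0]},{"offset":[0,0,-2],"twist":[0,0,0]},{"offset":[0,0,-2],"twist":[0,0,0]},{"offset":[0,0,-2],"twist":[0,0,0]},{"offset":[0,0,-2],"twist":[0,0,0]},{"offset":[0,0,-2],"twist":[0,0,0]}]';python3 -m crank '[{"offset":[0,0,-2],"twist":[0,0.3,0]},{"offset":[0,0,-2],"twist":[0,0,0]},{"offset":[0,0,-2],"twist":[0,0,0]},{"offset":[0,0,-2],"twist":[0,0,0]},{"offset":[0,0,-2],"twist":[0,0,0]},{"offset":[0,0,-2],"twist":[0,0,0]},{"offset":[0,0,-2],"twist":[0,0,0]},{"offset":[0,0,-2],"twist":[0,0,0]}]';python3 -m crank '[{"offset":[0,0,-2],"twist":[0,0.3,0]},{"offset":[0,0,-2],"twist":[0,0,0]},{"offset":[0,0,-2],"twist":[0,0,0]},{"offset":[0,0,-2],"twist":[0,0,0]},{"offset":[0,0,-2],"twist":[0,0,0]},{"offset":[0,0,-2],"twist":[0,0,0]},{"offset":[0,0,-2],"twist":[0,0,0]},{"offset":[0,0,-2],"twist":[0,0,0]}]';python3 -m crank '[{"offset":[0,0,-2],"twist":[0,0.3,0]},{"offset":[0,0,-2],"twist":[0,0,0]},{"offset":[0,0,-2],"twist":[0,0,0]},{"offset":[0,0,-2],"twist":[0,0,0]},{"offset":[0,0,-2],"twist":[0,0,0]},{"offset":[0,0,-2],"twist":[0,0,0]},{"offset":[0,0,-2],"twist":[0,0,0]},{"offset":[0,0,-2],"twist":[0,0,0]}]'; python3 rect.py r22.png; python3 bub.py w22.png | grep -v '^\['
```

```text
clock: 25.73
ee_pos: [0.5124, 0.1479, 0.0913]
tcp_rot: [[-0.536, -0.844, 0.007], [-0.844, 0.537, 0.002], [-0.005, -0.005, -1.0]]
contact_force: [-3.9, -0.4, 10.9]
opening: 0.0434
clock: 26.4
ee_pos: [0.5124, 0.1479, 0.0912]
tcp_rot: [[-0.536, -0.844, 0.01], [-0.844, 0.536, 0.0], [-0.006, -0.008, -1.0]]
contact_force: [-3.3, 0.0, 12.0]
opening: 0.0436
clock: 27.07
ee_pos: [0.5125, 0.148, 0.0912]
tcp_rot: [[-0.535, -0.845, 0.013], [-0.845, 0.535, -0.0], [-0.007, -0.011, -1.0]]
contact_force: [-4.0, -0.5, 11.4]
opening: 0.0432
clock: 27.73
ee_pos: [0.5125, 0.148, 0.0911]
tcp_rot: [[-0.534, -0.845, 0.016], [-0.845, 0.534, -0.001], [-0.008, -0.014, -1.0]]
contact_force: [-3.5, -0.4, 10.5]
opening: 0.0433
slope t,s 0.4257346373899943 -0.2509899286458066
s0 -2.672694521897694 green t -91.41277450853237 -31.47432152877179
bubble (np.float64(-71.49999999999999), np.float64(-57.499999999999964), np.float64(-64.49999999999997))
dark [-100.   -99.5  -99.   -98.5  -98.   -97.5  -97.   -96.5  -96.   -95.5
  -95.   -94.5  -94.   -93.5  -93.   -92.5  -92.   -91.5  -91.   -90.5
  -90.   -89.5  -89.   -88.5  -88.   -87.5  -87.   -79.   -78.5  -78.
  -51.5  -51.   -50.5]
27.8333 [-3.22842832 -0.65576794 10.8330282 ]
```

View pics/r22.png

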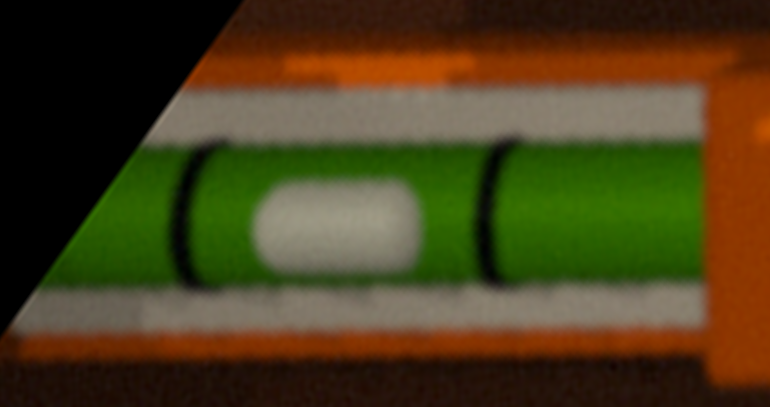

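From this much steeper view the bubble (253–423, centre 338) lies midway between the lines (182 and 487, mid 334.5), about +0.3 mm. The oblique view agreed within 0.3 mm, so no parallax correction is needed. One last overall look before handing in.

```bash
python3 -m crank '[{"offset":[0,0,-2],"twist":[0,0,0]},{"offset":[0,0,-2],"twist":[0,0,0]},{"offset":[0,0,-2],"twist":[0,0,0]},{"offset":[0,0,-2],"twist":[0,0,0]},{"offset":[0,0,-2],"twist":[0,0,0]},{"offset":[0,0,-2],"twist":[0,0,0]},{"offset":[0,0,-2],"twist":[0,0,0]},{"offset":[0,0,-2],"twist":[0,0,0]}]'; python3 bub.py w23.png | grep -v '^\['; python3 -c "
from h import *
c=cam('scene');save(c[0],'s23.png')"
```

```text
clock: 28.5
ee_pos: [0.5127, 0.1481, 0.0911]
tcp_rot: [[-0.534, -0.845, 0.024], [-0.846, 0.534, -0.001], [-0.012, -0.021, -1.0]]
contact_force: [-3.3, -0.6, 11.0]
opening: 0.0435
s0 -2.7011152075629763 green t -91.0064454804757 -31.483093818236288
bubble (np.float64(-71.49999999999999), np.float64(-57.499999999999964), np.float64(-64.49999999999997))
dark [-100.   -99.5  -99.   -98.5  -98.   -97.5  -97.   -96.5  -96.   -95.5
  -95.   -94.5  -94.   -93.5  -93.   -92.5  -92.   -91.5  -91.   -90.5
  -90.   -89.5  -89.   -88.5  -88.   -87.5  -87.   -79.   -78.5  -78.
  -51.5  -51.   -50.5]
28.55 [-3.40009374 -1.12343713 11.08333179]
```

View pics/s23.png

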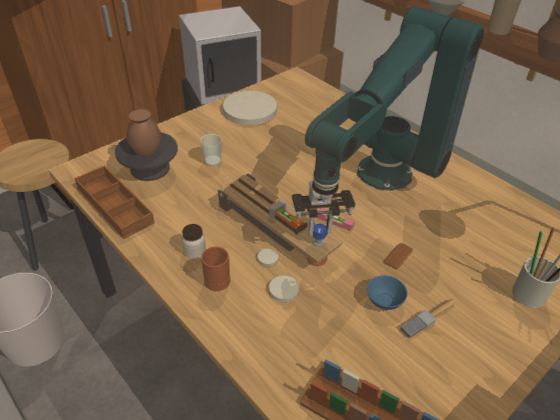

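View pics/w23.png

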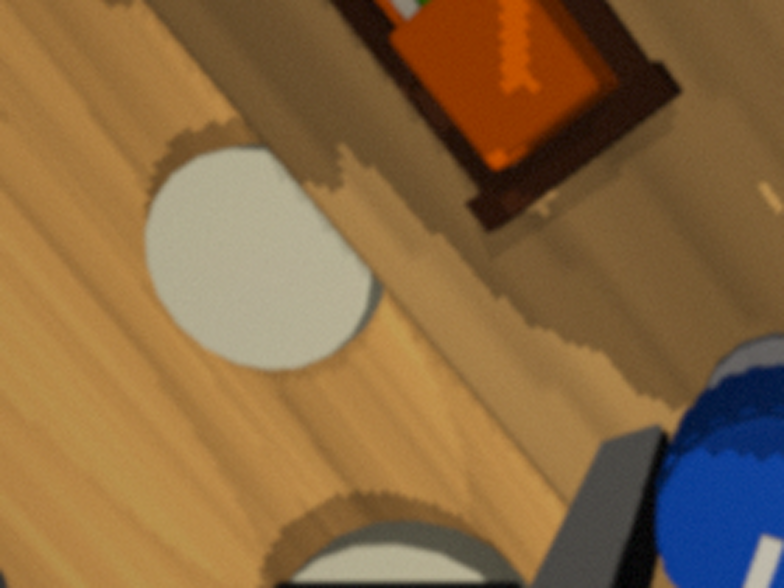

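The bubble has not moved (still −64.5 against a line middle of −64.75). The level touches the stop, the bystanders are in place and the press holds at 11 N. Handing in.

```bash
python3 -c "
from cell import robot
print(robot.finish_job())"
```

```text
the job is handed in; nothing more can be done
None
```

I handed the job in at 28.6 s with the arm still holding the knob pressed down and the bubble centred.

**Level:** I pushed the orange level under the strap until it hit the wooden stop. The force rose to about 10 N at the expected position, and the pictures show it touching the stop.

**Knob:** I gripped the knob at 40 N, pressed it onto the terracotta tile and turned it about 50° clockwise. I then let it up once and took a new grip, so that the wrist camera could look more steeply down on the vial.

**Last checks:**
- **Bubble:** its centre is 0.25 mm from the middle between the two black lines, and the reading was unchanged over the last 0.7 s.
- **Press:** the knob is held down with about 11 N, which is roughly 6.5 mm of sinking.
- **Surroundings:** the pots and tools look unmoved in the final picture.

**What disagreed or failed:**
- **Finger ends:** they looked about 15 mm higher than the reported tool position. Because of that, my first push passed over the level without moving it. I corrected the height and pushed again.
- **Hard press:** while finding the right force, I briefly pressed the knob to its end stop at about 22 N.
- **Bubble parallax:** estimating from the edges of the vial instead of the lines put the bubble up to 2 mm off. The two views did not agree on the direction, so I relied on the lines, which agreed within 0.3 mm in both views.

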